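# Dry the rinsed gauge pods and pack away the gauges

## Task

The gauges of this custom dashboard have been taken out of their pods and the pods rinsed. Turn every empty pod mouth-down over a peg of its own on the drying rack, so that its rim rests all the way down on the ribs, and stand every gauge upright, dial up, flat on the floor of a free cell of the divided crate, one to a cell. Set things down gently without dropping them, leave the jar in its cell, and leave the other things on the bench where they are.

Things in the scene. Friction and masses are not known exactly. Their poses are not given: they have to be found in the camera images.
- pod1: Empty gauge pod, may be absent: black plastic cup (outer dia 62, inside 54, 75 long, 5 mm closed end) lying level on a mounting foot, 0.13 kg. Origin: centre of the foot's underside; x: along the cup towards its open mouth; z: up from the foot. Cup axis at z=45, closed end at x=-37.5, mouth at x=37.5 mm. Foot plate 64 x 46 x 6, joined to the cup by a narrow web (24 x 16).
- pod1_mouth (a point): Centre of the open mouth (rim plane) of pod1; axes as the pod's.
- pod2: Empty gauge pod, may be absent: black plastic cup (outer dia 62, inside 54, 75 long, 5 mm closed end) lying level on a mounting foot, 0.13 kg. Origin: centre of the foot's underside; x: along the cup towards its open mouth; z: up from the foot. Cup axis at z=45, closed end at x=-37.5, mouth at x=37.5 mm. Foot plate 64 x 46 x 6, joined to the cup by a narrow web (24 x 16).
- pod2_mouth (a point): Centre of the open mouth (rim plane) of pod2; axes as the pod's.
- pod3: Empty gauge pod, may be absent: black plastic cup (outer dia 62, inside 54, 75 long, 5 mm closed end) lying level on a mounting foot, 0.13 kg. Origin: centre of the foot's underside; x: along the cup towards its open mouth; z: up from the foot. Cup axis at z=45, closed end at x=-37.5, mouth at x=37.5 mm. Foot plate 64 x 46 x 6, joined to the cup by a narrow web (24 x 16).
- pod3_mouth (a point): Centre of the open mouth (rim plane) of pod3; axes as the pod's.
- gauge1: Round gauge instrument standing on its back, dial up: black can dia 50 up to z=42 mm, bezel dia 56 from z=42 to 54 mm (top), 0.16 kg; some bezels are black, some bright; may be absent. Origin: centre of the underside; z up, out of the dial.
- gauge2: Round gauge instrument standing on its back, dial up: black can dia 50 up to z=42 mm, bezel dia 56 from z=42 to 54 mm (top), 0.16 kg; some bezels are black, some bright; may be absent. Origin: centre of the underside; z up, out of the dial.
- gauge3: Round gauge instrument standing on its back, dial up: black can dia 50 up to z=42 mm, bezel dia 56 from z=42 to 54 mm (top), 0.16 kg; some bezels are black, some bright; may be absent. Origin: centre of the underside; z up, out of the dial.
- gauge4: Round gauge instrument standing on its back, dial up: black can dia 50 up to z=42 mm, bezel dia 56 from z=42 to 54 mm (top), 0.16 kg; some bezels are black, some bright; may be absent. Origin: centre of the underside; z up, out of the dial.
- gauge5: Round gauge instrument standing on its back, dial up: black can dia 50 up to z=42 mm, bezel dia 56 from z=42 to 54 mm (top), 0.16 kg; some bezels are black, some bright; may be absent. Origin: centre of the underside; z up, out of the dial.
- rack: Fixed white drying rack: board 100 (x) x 290 (y) x 12 mm thick with three upright pegs in a row along its y, 110 mm apart; its place and yaw vary. Origin: centre of the underside.
- peg1 (a point): Point on a peg's axis at the top of the cross of ribs at its foot, 20 mm above the table, where the rim of a seated pod rests. The peg is dia 38, straight up to 38 mm above this point, then tapering to dia 20 at its tip 50 mm above this point. Ribs reach 42 mm from the axis.
- peg2 (a point): Point on a peg's axis at the top of the cross of ribs at its foot, 20 mm above the table, where the rim of a seated pod rests. The peg is dia 38, straight up to 38 mm above this point, then tapering to dia 20 at its tip 50 mm above this point. Ribs reach 42 mm from the axis.
- peg3 (a point): Point on a peg's axis at the top of the cross of ribs at its foot, 20 mm above the table, where the rim of a seated pod rests. The peg is dia 38, straight up to 38 mm above this point, then tapering to dia 20 at its tip 50 mm above this point. Ribs reach 42 mm from the axis.
- crate: Fixed plywood crate, open on top, 165 (x) x 245 (y) x 30 mm high, floor and walls 5 mm thick, divided into 2 x 3 square cells, 80 mm apart, about 75 mm inside: cell centres at x = -40, +40 and y = -80, 0, +80 mm in its frame, floor at z = 5; place and yaw vary. Origin: centre of the underside.
- jarA: Small glass jar of screws, dia 38, 48 high, that already stands in a cell of the crate and stays there (one of the three jars is present, the others absent). Origin: centre of the underside.
- jarB: Small glass jar of screws, dia 38, 48 high, that already stands in a cell of the crate and stays there (one of the three jars is present, the others absent). Origin: centre of the underside.
- jarC: Small glass jar of screws, dia 38, 48 high, that already stands in a cell of the crate and stays there (one of the three jars is present, the others absent). Origin: centre of the underside.
- tape: Roll of black tape lying flat, dia 64, 19 high; bystander, not part of the job. Origin: on its underside, near its middle.
- bracket: Thin black bracket, 130 x 22 mm, ends 22 high; bystander, not part of the job. Origin: on its underside, near its middle.
- socket: Steel socket standing upright, dia 24, 28 high; bystander, not part of the job. Origin: on its underside, near its middle.
- driver: Screwdriver lying flat, 170 long; bystander, not part of the job. Origin: on its underside, near its middle.
- clip: Small steel clip 30 x 18 mm, 16 high; bystander, not part of the job. Origin: on its underside, near its middle.
Not all that is in view belongs to the job. What is shaped like the pod3 but blue or purple is not meant.

How it is judged (in metres and radians):
At the end, for the whole second after the job is handed in: Every pod present is mouth-down (8 degrees) over a peg, within 14 mm of its axis, rim on the ribs (6 mm); every gauge present stands upright (7 degrees), dial up, on the floor of a cell of its own (5 mm); all released and at rest (angle between each of pod1, pod2, pod3's own x axis and vertical above 3 rad and (horizontal distance between pod1_mouth and peg1 below 0.014 m or horizontal distance between pod1_mouth and peg2 below 0.014 m or horizontal distance between pod1_mouth and peg3 below 0.014 m) and z of pod1_mouth in the frame of rack between 0.014 and 0.026 m and linear speed of each of pod1, pod2, pod3, gauge1, gauge2, gauge3, gauge4, gauge5 below 0.02 m/s and (horizontal distance between pod2_mouth and peg1 below 0.014 m or horizontal distance between pod2_mouth and peg2 below 0.014 m or horizontal distance between pod2_mouth and peg3 below 0.014 m) and z of pod2_mouth in the frame of rack between 0.014 and 0.026 m and (horizontal distance between pod3_mouth and peg1 below 0.014 m or horizontal distance between pod3_mouth and peg2 below 0.014 m or horizontal distance between pod3_mouth and peg3 below 0.014 m) and z of pod3_mouth in the frame of rack between 0.014 and 0.026 m and x of gauge1 in the frame of crate between -0.08 and 0.08 m and y of gauge1 in the frame of crate between -0.12 and 0.12 m and z of gauge1 in the frame of crate between 0.001 and 0.01 m and angle between each of gauge1, gauge2, gauge3, gauge4, gauge5's own z axis and vertical below 0.12 rad and x of gauge2 in the frame of crate between -0.08 and 0.08 m and y of gauge2 in the frame of crate between -0.12 and 0.12 m and z of gauge2 in the frame of crate between 0.001 and 0.01 m and x of gauge3 in the frame of crate between -0.08 and 0.08 m and y of gauge3 in the frame of crate between -0.12 and 0.12 m and z of gauge3 in the frame of crate between 0.001 and 0.01 m and x of gauge4 in the frame of crate between -0.08 and 0.08 m and y of gauge4 in the frame of crate between -0.12 and 0.12 m and z of gauge4 in the frame of crate between 0.001 and 0.01 m and x of gauge5 in the frame of crate between -0.08 and 0.08 m and y of gauge5 in the frame of crate between -0.12 and 0.12 m and z of gauge5 in the frame of crate between 0.001 and 0.01 m); the robot touches nothing.
It fails at once if a pod is dropped (falls freely from about 5 cm or more) ((linear speed of pod1 above 1 m/s and contact force between pod1 and the fingers below 0.1 N) or (linear speed of pod2 above 1 m/s and contact force between pod2 and the fingers below 0.1 N) or (linear speed of pod3 above 1 m/s and contact force between pod3 and the fingers below 0.1 N)).
It fails at once if a gauge is dropped (falls freely from about 5 cm or more) ((linear speed of gauge1 above 1 m/s and contact force between gauge1 and the fingers below 0.1 N) or (linear speed of gauge2 above 1 m/s and contact force between gauge2 and the fingers below 0.1 N) or (linear speed of gauge3 above 1 m/s and contact force between gauge3 and the fingers below 0.1 N) or (linear speed of gauge4 above 1 m/s and contact force between gauge4 and the fingers below 0.1 N) or (linear speed of gauge5 above 1 m/s and contact force between gauge5 and the fingers below 0.1 N)).
It fails at once if a jar or another thing that is not part of the job is shoved more than 6 cm from its place (distance of any of tape, bracket, socket, driver, clip, jarA, jarB, jarC from where it was at the start of the episode above 0.06 m).
Of pod1, pod2, pod3 only 2 to 3 are there at a start; the rules pass over those that are not, and their reading is None.
Of gauge1, gauge2, gauge3, gauge4, gauge5 only 4 to 5 are there at a start; the rules pass over those that are not, and their reading is None.
Of jarA, jarB, jarC only 1 to 1 are there at a start; the rules pass over those that are not, and their reading is None.
At some moment in a run one of pod1, pod2, pod3, gauge1, gauge2, gauge3, gauge4, gauge5 may be knocked a few centimetres aside while the robot is not near it.
It also fails if it takes over 210 s, if anything falls off the work surface, if the arm or the gripper's body presses on something with over 40 N, if the wrist force passes 120 N, or if a joint passes its speed limit or range.

## Robot

A 6-joint arm with a two-finger parallel gripper is mounted at the origin on the work surface. World frame = base frame: x ahead of the robot, y to its left, z up, the work surface at z = 0. Lengths are in mm, angles in degrees, forces in N, time in s.
With the tool pointing down it reaches from about 350 to 975 mm from the base axis. Payload 7.1 kg.
Tool frame: the origin (TCP) lies between the finger pads; the fingertips stand 22 mm ahead of it and the grasp point (between the pads) lies 3 mm ahead of it; z points along the fingers, y is the line along which they close (so a half turn about z gives the same grasp; the last joint's range is limited). The gripper opens to 88 mm and grips with 3 to 60 N. Pads are 20 mm wide; open, the fingers measure 115 mm over their backs; the gripper's body (75 mm by 178 mm) begins 61 mm behind the grasp point.
Start: joints at [-73.568, 24.242, 93.386, -0, 62.372, -1.089], TCP at [188.178, -595.982, 244.675] pointing down, gripper open.
Joint ranges: [-172.04, 172.04], [-51.8, 120.97], [4.93, 147.93], [-75.15, 255.16], [6.16, 154.13], [-145.62, 145.62]. Speed limits (degrees/s): [136.94, 136.94, 172.46, 180, 180, 180].

## Interface

Orientations are given as a 3x3 rotation matrix whose columns are the frame's x, y, z axes.
In Python, from station import robot gives the robot as it stands.
- The arm moves only by the tool move_arm, never from a script. Its argument "moves" is a list that holds one entry, the list of rows, each a list of 7 numbers: the shift along the world's x, y, z as a fraction of full scale, then the turn, a rotation vector about the world's x, y, z as a fraction of full scale, then the closure, from -1 (fully open) to 1 (shut). In form: [[[dx, dy, dz, ax, ay, az, jaw], ...]]. A call has exactly 10 rows; each row is the pose to reach, as a shift and turn from the pose commanded when the call began; what a row does not reach only later rows make up. Full scale, the value 1, is 400 mm for a shift and pi/2 rad for a turn. A row lasts 1/12 s, in which the tool goes at most 41.7 mm and 7.16 degrees, less where a joint would pass 70% of its speed; a pose out of reach is approached as far as the arm can. A call with a number of a shift or a turn outside -1 to 1 is refused whole. A call with a gripper value outside its range is refused whole. The fingers move at their own pace and stop on an object; "grip_force" is the grip in N (left out, the last holds). Time passes only in rows, so rows that repeat a pose let the fingers close, or fill a call up. It gives the time, the measured TCP pose, the force, the opening and the grip force at its end, in the units of the state.
- robot.state(): the state, without advancing time (a new reading comes with each control period).
- robot.snapshot(name): name is "scene" or "side" or "wrist"; returns (picture, depth): 480x640x3 uint8, red, green, blue; 480x640 float32, mm along the optical axis (not along the pixel's ray), 0 where there is no reading.
- robot.camera_model(name): a dict with "K" (3x3 intrinsics, pixels), "T" (4x4, takes a point from camera to world coordinates); the wrist camera has in their place "mount" (4x4, takes a point from camera to tool coordinates, whose origin is the TCP and whose axes are the flange's). Camera axes: x right, y down, z forward; pixel columns grow to the right and rows downward; lengths in mm; the calibration is good to about 2 mm. A picture is of the moment at which its call begins: read the wrist's pose just before it. camera_model takes no time and is no camera call.
- robot.finish_job(): hands the job in; it is judged then, once.
Trained networks look in the newest picture that a camera, given by its name, has taken for a name from the list of things; names that differ only in an ending like _2 or _b are one class to them, and where a whole thing is asked for, a point or a joint stands for the part that bears it (a point fixed in the world has none). Each returns a list of dicts, best first, with "confidence" (0 to 1); they miss things now and then, are a little off and sometimes report something else, mostly with a low value. They report only what shows in the picture. A call takes as long as a camera call. They do not tell look-alikes from the thing itself.
- robot.find_in(camera, label): "location" ([column, row] in pixels, amid what is visible of it).
- robot.pinpoint(camera, label): "location" ([column, row] in pixels: a listed point, or the origin of a listed thing).
The state is a dict: "clock": time; "joint_positions": joint angles; "dq": joint speeds; "tau": joint torques, N m; "eef_pos": TCP position; "tcp_rot": TCP orientation; "wrist_force": force on the tool from outside, world axes, zero at the start; "torque": the same for the moment, N m; "finger_gap": finger opening in mm; "grasp_force": force on a finger pad.
Only numpy, scipy, OpenCV 4.12 (cv2) and the standard library are available. Lean on these libraries where they do the work, as an engineer would, in place of code of your own. Each camera call takes 0.05 s, during which the arm holds its last target. There are 200 camera calls.

## Working session

There is one attempt and no reset: what is moved stays moved. The work goes in short steps, Python scripts to look and compute and a tool call to move; the robot and the scene stay as the last step left them, time stands still between calls to the robot, and variables do not carry over. Pictures are saved under pics/ and viewed, at most 14 in all, crops included, and the job is handed in when it is done.

Besides the shell and the picture viewer there is one more tool, called after "Request:" by a JSON object that holds its "method" and its "body". move_arm: Moves the arm, as the interface text tells. Shift numbers are shares of 400 mm and turn numbers shares of pi/2 rad, none past 1 either way. Its arguments: {"type":"object","properties":{"moves":{"type":"array"},"grip_force":{"type":"number"}},"required":["moves"]}

```bash
mkdir -p pics; ls
python3 - <<'E'
from station import robot
import cv2,numpy as np
print(robot.state())
for n in ("scene","side"):
    p,d=robot.snapshot(n); cv2.imwrite(f"pics/{n}0.png",p[:,:,::-1]); np.savez(f"pics/{n}0.npz",p=p,d=d)
    m=robot.camera_model(n); print(n,np.round(m["K"],1).tolist(),np.round(m["T"],3).tolist())
    for l in ("pod1","pod1_mouth","gauge1","peg1","crate","jarA","rack"):
        print(l,[(np.round(r["location"]).tolist(),round(r["confidence"],2)) for r in robot.pinpoint(n,l)])
print(robot.camera_model("wrist"))
E
```

```text
pics
{'clock': 0.0, 'joint_positions': array([-7.35659844e+01,  2.42840153e+01,  9.34318833e+01,  2.74472284e-04,
        6.23710443e+01, -1.08789447e+00]), 'dq': array([-0.0215849 , -0.0744806 , -0.06864541,  0.07520105,  0.01119799,
        0.06308045]), 'tau': array([-1.52812179e-03, -5.44631302e+01, -2.73668343e+01,  6.43258612e-02,
        2.27972941e-02, -1.06747862e-04]), 'eef_pos': array([ 188.054577  , -595.48991426,  243.90310668]), 'tcp_rot': array([[ 9.53602567e-01,  3.01068037e-01, -4.25229420e-04],
       [ 3.01068336e-01, -9.53601455e-01,  1.45664699e-03],
       [ 3.30504556e-05, -1.51708542e-03, -9.99998849e-01]]), 'wrist_force': array([ 0.64967885,  0.02612773, -0.12122219]), 'torque': array([0.05696547, 0.00141773, 0.03288701]), 'grasp_force': 0.0, 'finger_gap': 87.91973237099519}
scene [[520.0, 0.0, 317.0], [0.0, 520.0, 237.9], [0.0, 0.0, 1.0]] [[0.663, 0.474, -0.58, 1206.849], [0.749, -0.429, 0.505, -582.911], [-0.01, -0.769, -0.639, 796.14], [0.0, 0.0, 0.0, 1.0]]
pod1 [([205.0, 292.0], 0.96), ([401.0, 176.0], 0.85), ([327.0, 175.0], 0.85), ([373.0, 201.0], 0.68)
[... 867 characters left out ...]
 ([343.0, 201.0], 0.73), ([322.0, 231.0], 0.58)]
crate [([280.0, 306.0], 0.76)]
jarA []
rack [([331.0, 218.0], 0.8), ([365.0, 295.0], 0.73), ([324.0, 312.0], 0.32), ([261.0, 257.0], 0.24)]
{'K': array([[336.10861701,   0.        , 310.54805346],
       [  0.        , 336.10861701, 240.50895977],
       [  0.        ,   0.        ,   1.        ]]), 'mount': array([[ 9.10186981e-04, -9.59742644e-01, -2.80879385e-01,
         7.68685392e+01],
       [ 9.99999461e-01,  7.33373592e-04,  7.34609201e-04,
        -6.13706827e-01],
       [-4.99046254e-04, -2.80879902e-01,  9.59742795e-01,
        -1.41077808e+02],
       [ 0.00000000e+00,  0.00000000e+00,  0.00000000e+00,
         1.00000000e+00]])}
```

View pics/scene0.png

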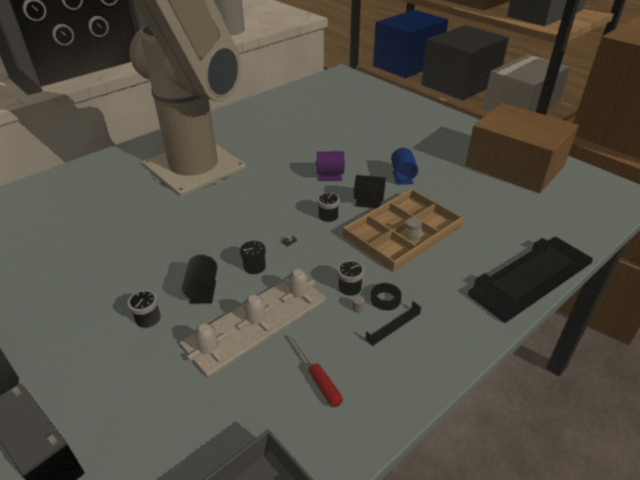

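View pics/side0.png

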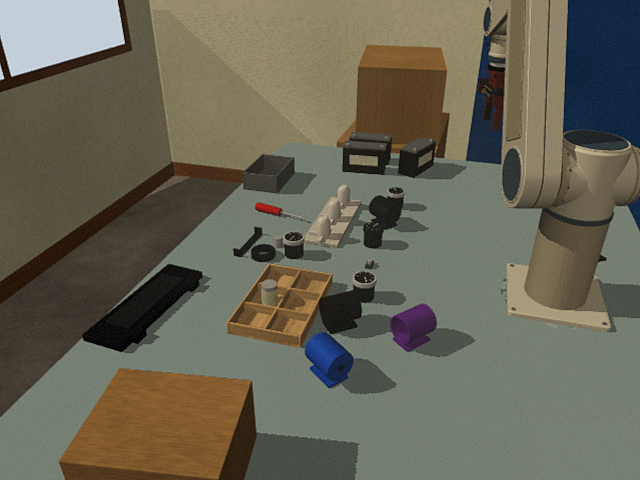

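The scene view shows black pods at (203,278) and (370,190), and gauges at (144,307), (253,257), (350,276) and (328,207). The rack is at (254,318) and the crate at (402,230), with the jar at (413,230). The blue and purple pods are decoys. The side view agrees. Next I fuse the two depth maps into a top view.

```bash
cat > h.py <<'E'
from station import robot
import cv2,numpy as np
def cloud(n,p,d,st=None):
    m=robot.camera_model(n); K=m["K"]
    if "T" in m: T=m["T"]
    else:
        B=np.eye(4); B[:3,:3]=st["tcp_rot"]; B[:3,3]=st["eef_pos"]; T=B@m["mount"]
    v,u=np.nonzero(d>0); z=d[v,u]
    P=np.c_[(u-K[0,2])/K[0,0]*z,(v-K[1,2])/K[1,1]*z,z]@T[:3,:3].T+T[:3,3]
    return P,p[v,u]
def top(P,C,x0,x1,y0,y1,s,fn):
    """top view: row down = -x (x up), column right = -y; s px per mm"""
    k=(P[:,0]>x0)&(P[:,0]<x1)&(P[:,1]>y0)&(P[:,1]<y1)&(P[:,2]<150); P,C=P[k],C[k]
    o=np.argsort(P[:,2]); P,C=P[o],C[o]
    H=int((x1-x0)*s)+1; W=int((y1-y0)*s)+1
    I=np.zeros((H,W,3),np.uint8); Z=np.full((H,W),-99.)
    r=((x1-P[:,0])*s).astype(int); c=((y1-P[:,1])*s).astype(int)
    I[r,c]=np.clip(C[:,::-1]*1.5,0,255); Z[r,c]=P[:,2]
    hm=cv2.applyColorMap(np.clip(Z*2.5,0,255).astype(np.uint8),cv2.COLORMAP_JET); hm[Z<-50]=0
    for a in range(int(np.ceil(x0/100))*100,int(x1)+1,100):
        cv2.putText(I,str(a),(0,int((x1-a)*s)),0,.4,(0,255,255)); cv2.line(hm,(0,int((x1-a)*s)),(W,int((x1-a)*s)),(255,255,255))
    for a in range(int(np.ceil(y0/100))*100,int(y1)+1,100):
        cv2.putText(I,str(a),(int((y1-a)*s),10),0,.4,(0,255,255)); cv2.line(hm,(int((y1-a)*s),0),(int((y1-a)*s),H),(255,255,255))
    cv2.imwrite(fn,np.vstack([I,hm]) if W>H else np.hstack([I,hm])); return Z
E
python3 - <<'E'
from h import *
L=[]
for n in ("scene","side"):
    z=np.load(f"pics/{n}0.npz"); P,C=cloud(n,z["p"],z["d"]); L.append((P,C))
    k=(abs(P[:,0]-600)<200)&(abs(P[:,1])<300)&(abs(P[:,2])<8); print(n,np.median(P[k,2]))
    m=robot.camera_model(n);K=m["K"];T=m["T"]
    def ray(uv,h):
        d=T[:3,:3]@np.array([(uv[0]-K[0,2])/K[0,0],(uv[1]-K[1,2])/K[1,1],1]); return (T[:3,3]+d*(h-T[2,3])/d[2])[:2].round(0).tolist()
    U={"scene":dict(pod=[(205,292),(373,201)],gauge=[(253,266),(147,317),(348,286),(327,216)],peg=[(298,288),(207,346),(254,318)],crate=[(402,230)]),
       "side":dict(pod=[(336,324),(380,225)],gauge=[(362,295),(296,254),(372,246),(395,204)],peg=[(336,216),(343,201),(322,231)],crate=[(280,306)])}[n]
    for l,q in U.items(): print(l,[ray(x,20 if l=="peg" else 0) for x in q])
P=np.vstack([a for a,b in L]);C=np.vstack([b for a,b in L])
top(P,C,250,850,-420,380,.9,"pics/top0.png")
E
```

```text
scene 0.9219596079246912
pod [[459.0, -251.0], [469.0, 255.0]]
gauge [[461.0, -126.0], [441.0, -377.0], [650.0, -12.0], [436.0, 122.0]]
peg [[599.0, -108.0], [601.0, -332.0], [604.0, -226.0]]
crate [[601.0, 220.0]]
side 0.15523213403503178
pod [[471.0, 246.0], [464.0, -237.0]]
gauge [[439.0, 123.0], [648.0, -11.0], [462.0, -110.0], [444.0, -390.0]]
peg [[593.0, -218.0], [598.0, -323.0], [607.0, -118.0]]
crate [[611.0, 218.0]]
```

View pics/top0.png

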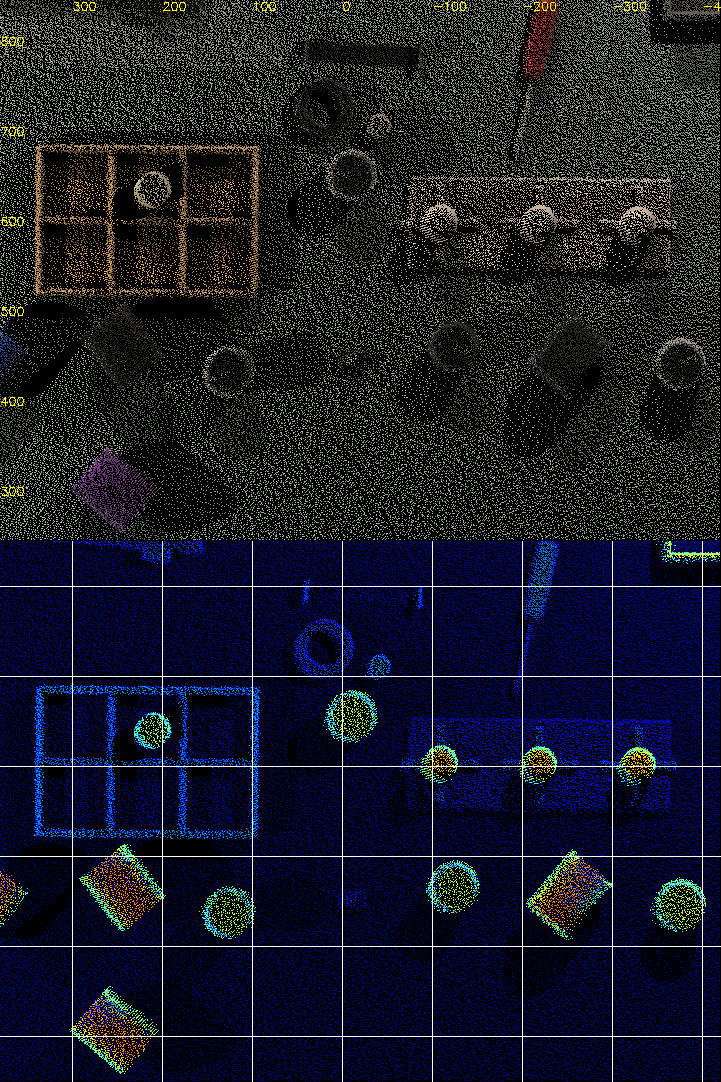

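The top view confirms 2 pods, 4 gauges and the jar in the middle far cell. Now exact fits, plus brightened crops to see which way the mouths face.

```bash
cat >> h.py <<'E'
def look(names=("scene","side")):
    L=[]
    for n in names:
        st=robot.state(); p,d=robot.snapshot(n); L.append(cloud(n,p,d,st))
    return np.vstack([a for a,b in L]),np.vstack([b for a,b in L])
def near(P,c,r,z0,z1): return P[(np.hypot(P[:,0]-c[0],P[:,1]-c[1])<r)&(P[:,2]>z0)&(P[:,2]<z1)]
def gauge(P,c,dz=0,r=45):
    Q=near(P,c,r,40+dz,62+dz)
    if len(Q)<30: return None
    (x,y),rad=cv2.minEnclosingCircle(Q[:,:2].astype(np.float32))
    Q=near(P,(x,y),32,40+dz,62+dz); lo,hi=np.percentile(Q[:,:2],[1,99],axis=0)
    return np.round([*(lo+hi)/2,*(hi-lo),np.percentile(Q[:,2],95)],1),len(Q)
def pod(P,c,r=60):
    Q=near(P,c,r,38,85); R=cv2.minAreaRect(Q[:,:2].astype(np.float32))
    return np.round(R[0],1),np.round(R[1],1),round(R[2],1),np.percentile(Q[:,2],97).round(1)
E
python3 - <<'E'
from h import *
L=[cloud(n,*(lambda z:(z["p"],z["d"]))(np.load(f"pics/{n}0.npz"))) for n in ("scene","side")]
P=np.vstack([a for a,b in L])
for c in ((461,-120),(441,-377),(650,-12),(438,127)): print("gauge",gauge(P,c))
print("jar",gauge(P,(637,213),0,35))
for c in ((460,-250),(470,246)): print("pod",pod(P,c))
for c in ((600,-108),(600,-217),(600,-328)):
    Q=near(P,c,30,45,80); print("peg",len(Q),[np.round((np.percentile(Q[:,:2],2,axis=0)+np.percentile(Q[:,:2],98,axis=0))/2,1),Q[:,2].max()])
    for a,b in L:
        q=near(a,c,30,60,80); print(q.mean(0).round(1))
k=(P[:,0]>500)&(P[:,0]<700)&(P[:,1]>80)&(P[:,1]<360)&(P[:,2]>24)&(P[:,2]<36); print("crate",cv2.minAreaRect(P[k,:2].astype(np.float32)))
k=(P[:,0]>520)&(P[:,0]<680)&(P[:,1]>-375)&(P[:,1]<-50)&(P[:,2]>8)&(P[:,2]<16); print("rack",cv2.minAreaRect(P[k,:2].astype(np.float32)))
S=[cv2.resize(np.clip(np.load(f"pics/{n}0.npz")["p"][v-30:v+30,u-30:u+30,::-1].astype(float)*2.5,0,255).astype(np.uint8),(300,300),interpolation=2) for n,u,v in (("scene",203,278),("scene",370,190),("side",385,208),("side",342,308))]
cv2.imwrite("pics/crops.png",np.vstack([np.hstack(S[:2]),np.hstack(S[2:])]))
E
```

```text
gauge (array([ 465.7, -123.8,   55.6,   55.8,   57.7]), 657)
gauge (array([ 445.6, -375.1,   56. ,   55.9,   57.7]), 741)
gauge (array([655.2, -10.7,  55.7,  55. ,  57.4]), 735)
gauge (array([436.8, 126.2,  55.5,  56.1,  57.4]), 663)
jar (array([639.4, 210.3,  37.6,  38.8,  55.3]), 372)
pod (array([ 455.6, -252.7]), array([66.1, 84.8]), 49.8, np.float64(77.6))
pod (array([464.2, 242.6]), array([77.3, 70. ]), 37.7, np.float64(76.8))
peg 425 [array([ 602.5, -108.8]), np.float64(73.53601478480039)]
[ 607.3 -112.9   66.7]
[ 597.6 -102.4   65.9]
peg 446 [array([ 601.7, -218.3]), np.float64(73.77945099784858)]
[ 606.1 -222.2   66.7]
[ 598.  -212.6   66. ]
peg 477 [array([ 600.7, -328.5]), np.float64(73.75046777078637)]
[ 605.4 -331.3   66.8]
[ 596.9 -321.8   65.9]
crate ((594.70751953125, 216.99200439453125), (251.20375061035156, 189.88339233398438), 89.17597961425781)
rack ((601.3338012695312, -219.16531372070312), (304.4133605957031, 105.9984130859375), 89.26056671142578)
```

View pics/crops.png

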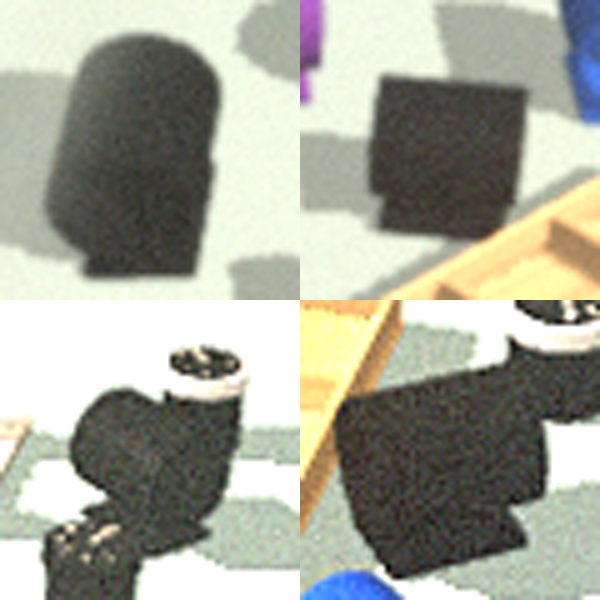

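Run:
```python
from h import *
D={n:cloud(n,*(lambda z:(z["p"],z["d"]))(np.load(f"pics/{n}0.npz"))) for n in ("scene","side")}
for nm,c,cand in (("A",(455.6,-252.7),(-40.2,49.8)),("B",(464.2,242.6),(37.7,-52.3))):
  for n,(P,C) in D.items():
    Q=near(P,c,75,16,90); q=Q[Q[:,2]>66]
    # ridge direction
    e=q[:,:2]-q[:,:2].mean(0); w,v=np.linalg.eigh(e.T@e); a=v[:,1]; ang=np.degrees(np.arctan2(a[1],a[0]))
    t=q[:,:2]@a; cc=q[:,:2].mean(0)+a*((np.percentile(t,1)+np.percentile(t,99))/2-t.mean())
    E=Q[:,:2]-cc; ax=E@a; la=E@[-a[1],a[0]]; rr=np.hypot(la,Q[:,2]-45)
    ins=(rr<25)
    print(nm,n,len(q),"ridge ang",ang.round(1),"ctr",cc.round(1),"len",np.ptp(t).round(1),"w",np.percentile(la,[1,99]).round(1),"inside hist",np.histogram(ax[ins],bins=[-60,-45,-35,-25,-10,10,25,35,45,60])[0])
```

```text
A scene 578 ridge ang 139.3 ctr [ 459.6 -252.6] len 81.4 w [-28.5  29.7] inside hist [ 0  9 21 23 22  2  0  0  0]
A side 196 ridge ang 143.0 ctr [ 458.2 -247. ] len 80.6 w [-26.6  31.4] inside hist [ 0 15 28 38 46 26 85 84  0]
B scene 322 ridge ang -141.3 ctr [471. 236.] len 74.7 w [-28.   58.7] inside hist [  6  11  52  80 112  80  49  16   0]
B side 440 ridge ang -142.2 ctr [459.6 248.9] len 75.3 w [-25.  64.] inside hist [  0  22  52  94 112  82  57  19   0]
```

Request:
{"method": "move_arm", "body": {"moves": [[[0.3, 0.3, 0.2, 0, 0, 0, -1], [0.3, 0.6, 0.3, 0, 0, 0, -1], [0.4, 0.9, 0.3, 0, 0, 0, -1], [0.5, 1, 0.3, 0, 0, 0, -1], [0.5, 1, 0.3, 0, 0, 0, -1], [0.5, 1, 0.3, 0, 0, 0, -1], [0.5, 1, 0.3, 0, 0, 0, -1], [0.5, 1, 0.3, 0, 0, 0, -1], [0.5, 1, 0.3, 0, 0, 0, -1], [0.5, 1, 0.3, 0, 0, 0, -1]]], "grip_force": 20}}

```text
clock: 1.63
eef_pos: [367.5, -238.1, 354.5]
tcp_rot: [[0.954, 0.301, 0.001], [0.301, -0.954, -0.0], [0.001, 0.001, -1.0]]
wrist_force: [1.0, 0.0, 0.1]
finger_gap: 87.9
grasp_force: 0.0
```

Run:
```python
from station import robot
s=robot.state(); print(s["clock"],s["eef_pos"],s["dq"].round(1),s["joint_positions"].round(1))
```

```text
1.6333 [ 367.52710539 -238.1242564   354.47482013] [ 62.3 -14.1  -0.2   0.1  13.9  61.7] [-34.5   0.6 108.7   0.   70.7  38. ]
```

Request:
{"method": "move_arm", "body": {"moves": [[[0, 0.1, 0, 0, 0, 0, -1], [0, 0.2, 0, 0, 0, -0.05, -1], [0, 0.3, -0.1, 0, 0, -0.1, -1], [0.05, 0.4, -0.1, 0, 0, -0.15, -1], [0.08, 0.5, -0.2, 0, 0, -0.194, -1], [0.1, 0.6, -0.3, 0, 0, -0.194, -1], [0.12, 0.7, -0.4, 0, 0, -0.194, -1], [0.12, 0.8, -0.5, 0, 0, -0.194, -1], [0.12, 0.8, -0.55, 0, 0, -0.194, -1], [0.12, 0.8, -0.55, 0, 0, -0.194, -1]]]}}

```text
clock: 2.47
eef_pos: [415.3, 78.6, 137.0]
tcp_rot: [[1.0, 0.002, 0.002], [0.002, -1.0, 0.0], [0.002, -0.0, -1.0]]
wrist_force: [0.4, -0.5, 0.3]
finger_gap: 87.6
grasp_force: 0.0
```

Run:
```python
from h import *
s=robot.state(); print(s["eef_pos"].round(1),s["dq"].round(1))
p,d=robot.snapshot("wrist"); P,C=cloud("wrist",p,d,s); print(gauge(P,(437,126)))
cv2.imwrite("pics/w1.png",np.clip(p[:,:,::-1]*2.,0,255).astype(np.uint8))
```

```text
[415.3  78.6 137. ] [ 38.8  52.6   4.5  -0.1 -57.5  38.8]
(array([436.7, 126.1,  52.4,  52.1,  57.1]), 5139)
```

View pics/w1.png

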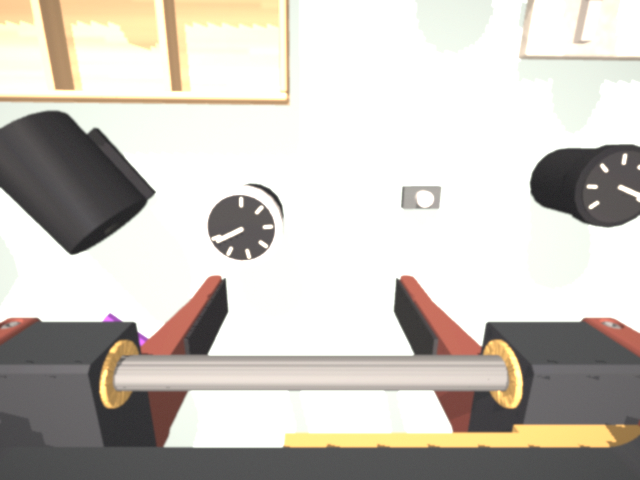

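The wrist view shows the gauge at (242,225). Pod B is at (70,185), and its visible end at (110,230) looks like the closed end with a dot on it. I'll check that by depth.

Run:
```python
from h import *
s=robot.state(); print(s["eef_pos"].round(1),s["dq"].round(1))
p,d=robot.snapshot("wrist"); s2=robot.state(); print(s2["eef_pos"].round(1),s2["dq"].round(1)); P,C=cloud("wrist",p,d,s); 
a=np.array([np.cos(np.radians(38)),np.sin(np.radians(38))]);c=np.array([465,242.5])
E=P[:,:2]-c;ax=E@a;la=E@[-a[1],a[0]];r=np.hypot(la,P[:,2]-45)
k=(r<24)&(abs(ax)<60); print(np.histogram(ax[k],bins=[-60,-45,-40,-35,-30,-20,0,20,40,60])[0])
k=(r<36)&(abs(ax)<60)&(P[:,2]>30);print(np.percentile(ax[k],[1,99]),np.percentile(la[k],[1,99]))
print(gauge(P,(437,126)))
```

```text
[412.5  80.5 131.1] [-4.1 -5.1  0.9 -0.9 10.8 -7.1]
[412.1  78.9 133.5] [-3.3 -5.6 -1.6 -0.9  5.5 -3.7]
[  0   1 683   0   0   0   0   0  23]
[-37.93814169  50.76918663] [-29.15720323  24.05832869]
(array([436.6, 126.1,  52.4,  52.4,  57.1]), 5470)
```

Request:
{"method": "move_arm", "body": {"moves": [[[0.03, 0.06, 0, 0, 0, 0, -1], [0.061, 0.118, 0, 0, 0, 0, -1], [0.061, 0.118, -0.05, 0, 0, 0, -1], [0.061, 0.118, -0.1, 0, 0, 0, -1], [0.061, 0.118, -0.16, 0, 0, 0, -1], [0.061, 0.118, -0.204, 0, 0, 0, -1], [0.061, 0.118, -0.204, 0, 0, 0, -1], [0.061, 0.118, -0.204, 0, 0, 0, 0.5], [0.061, 0.118, -0.204, 0, 0, 0, 0.5], [0.061, 0.118, -0.204, 0, 0, 0, 0.5]]], "grip_force": 20}}

```text
clock: 3.4
eef_pos: [440.4, 124.2, 57.8]
tcp_rot: [[1.0, 0.001, 0.003], [0.001, -1.0, 0.001], [0.003, -0.001, -1.0]]
wrist_force: [-0.1, -0.7, -0.0]
finger_gap: 71.4
grasp_force: 0.0
```

Request:
{"method": "move_arm", "body": {"moves": [[[-0.005, 0.003, -0.014, 0, 0, 0, 0.5], [-0.005, 0.003, -0.014, 0, 0, 0, 0.5], [-0.005, 0.003, -0.014, 0, 0, 0, 0.5], [-0.005, 0.003, -0.014, 0, 0, 0, 0.5], [-0.005, 0.003, -0.014, 0, 0, 0, 0.5], [0, 0, 0.02, 0, 0, 0, 0.5], [0, 0, 0.08, 0, 0, 0, 0.5], [0, 0, 0.15, 0, 0, 0, 0.5], [0, 0, 0.2, 0, 0, 0, 0.5], [0, 0, 0.2, 0, 0, 0, 0.5]]]}}

```text
clock: 4.23
eef_pos: [441.4, 124.7, 139.4]
tcp_rot: [[1.0, 0.001, 0.006], [0.001, -1.0, 0.001], [0.006, -0.001, -1.0]]
wrist_force: [0.8, 0.2, -1.2]
finger_gap: 55.5
grasp_force: 20.0
```

Run:
```python
from h import *
s=robot.state();P,C=look(("side",)); print(robot.state()["eef_pos"].round(1),s["eef_pos"].round(1))
import itertools
for c in ((461,-120),(441,-377),(650,-12)): print("gauge",gauge(P,c))
# crate walls: line fits
for y in range(90,360,1):0
k=(P[:,2]>26)&(P[:,2]<34)&(P[:,0]>500)&(P[:,0]<700)&(P[:,1]>80)&(P[:,1]<360)
h,e=np.histogram(P[k,0],bins=np.arange(510,700,4)); print("x",[(int(a),int(b)) for a,b in zip(e,h) if b>40])
h,e=np.histogram(P[k,1],bins=np.arange(90,360,4)); print("y",[(int(a),int(b)) for a,b in zip(e,h) if b>30])
```

```text
[440.5 124.5 137.7] [441.4 124.7 139.4]
gauge (array([ 446.5, -122.3,   20.6,   49.8,   56.3]), 71)
gauge (array([ 441.3, -372.5,   50.2,   54.9,   56.9]), 163)
gauge (array([653.1,  -9.3,  53.6,  55.1,  56.6]), 253)
x [(518, 58), (522, 100), (602, 51), (678, 89), (682, 86)]
y [(94, 49), (98, 69), (334, 106), (338, 72)]
```

Request:
{"method": "move_arm", "body": {"moves": [[[0.07, 0.06, 0, 0, 0, 0, 0.5], [0.14, 0.12, 0, 0, 0, 0, 0.5], [0.21, 0.18, 0, 0, 0, 0, 0.5], [0.28, 0.24, 0, 0, 0, 0, 0.5], [0.35, 0.3, 0, 0, 0, 0, 0.5], [0.42, 0.36, 0, 0, 0, 0, 0.5], [0.48, 0.41, 0, 0, 0, 0, 0.5], [0.512, 0.435, 0, 0, 0, 0, 0.5], [0.512, 0.435, 0, 0, 0, 0, 0.5], [0.512, 0.435, 0, 0, 0, 0, 0.5]]]}}

```text
clock: 5.12
eef_pos: [643.0, 298.0, 133.4]
tcp_rot: [[1.0, 0.002, -0.003], [0.002, -1.0, -0.002], [-0.003, 0.002, -1.0]]
wrist_force: [0.2, -0.1, -0.9]
finger_gap: 55.5
grasp_force: 20.0
```

Run:
```python
from h import *
s=robot.state();p,d=robot.snapshot("wrist");P,C=cloud("wrist",p,d,s); t=robot.state();print(t["eef_pos"].round(1),s["eef_pos"].round(1),t["dq"].round(0))
Q=near(P,s["eef_pos"][:2],40,s["eef_pos"][2]-8,s["eef_pos"][2]+12);print("gauge top",np.percentile(Q[:,2],[5,50,95]) if len(Q) else 0)
k=(P[:,2]>24)&(P[:,2]<36)&(P[:,0]>500)&(P[:,0]<720)&(P[:,1]>80)&(P[:,1]<370)
h,e=np.histogram(P[k,0],bins=np.arange(510,700,3)); print("x",[(int(a),int(b)) for a,b in zip(e,h) if b>300])
h,e=np.histogram(P[k,1],bins=np.arange(90,360,3)); print("y",[(int(a),int(b)) for a,b in zip(e,h) if b>300])
```

```text
[642.4 297.3 133.7] [643.  298.  133.4] [-1. -1.  1. -0.  0.  0.]
gauge top [131.04316231 138.12459831 139.94841598]
x [(600, 473), (603, 707), (681, 1143), (684, 1404)]
y [(96, 805), (99, 952), (174, 431), (177, 611), (255, 395), (333, 320), (336, 366)]
```

Request:
{"method": "move_arm", "body": {"moves": [[[0.008, -0.002, -0.04, 0, 0, 0, 0.5], [0.008, -0.002, -0.08, 0, 0, 0, 0.5], [0.008, -0.002, -0.12, 0, 0, 0, 0.5], [0.008, -0.002, -0.15, 0, 0, 0, 0.5], [0.008, -0.002, -0.17, 0, 0, 0, 0.5], [0.008, -0.002, -0.18, 0, 0, 0, 0.5], [0.008, -0.002, -0.188, 0, 0, 0, 0.5], [0.008, -0.002, -0.19, 0, 0, 0, 0.5], [0.008, -0.002, -0.192, 0, 0, 0, 0.5], [0.008, -0.002, -0.192, 0, 0, 0, 0.5]]]}}

```text
clock: 6.0
eef_pos: [647.7, 297.7, 60.1]
tcp_rot: [[1.0, 0.001, 0.001], [0.001, -1.0, 0.0], [0.001, -0.0, -1.0]]
wrist_force: [-0.4, -0.1, -2.0]
finger_gap: 55.7
grasp_force: 20.0
```

Request:
{"method": "move_arm", "body": {"moves": [[[0, 0, -0.004, 0, 0, 0, 0.5], [0, 0, -0.008, 0, 0, 0, 0.5], [0, 0, -0.01, 0, 0, 0, 0.5], [0, 0, -0.01, 0, 0, 0, 0.5], [0, 0, -0.01, 0, 0, 0, 0.5], [0, 0, -0.01, 0, 0, 0, 0.5], [0, 0, -0.01, 0, 0, 0, 0.5], [0, 0, -0.01, 0, 0, 0, 0.5], [0, 0, -0.01, 0, 0, 0, 0.5], [0, 0, -0.01, 0, 0, 0, 0.5]]]}}

```text
clock: 6.83
eef_pos: [647.5, 297.6, 56.0]
tcp_rot: [[1.0, 0.001, 0.0], [0.001, -1.0, 0.0], [0.0, -0.0, -1.0]]
wrist_force: [-2.2, -0.6, 5.0]
finger_gap: 55.6
grasp_force: 20.0
```

Request:
{"method": "move_arm", "body": {"moves": [[[0, 0, 0, 0, 0, 0, -0.5], [0, 0, 0, 0, 0, 0, -0.5], [0, 0, 0, 0, 0, 0, -0.5], [0, 0, 0.06, 0, 0, 0, -0.5], [0, 0, 0.15, 0, 0, 0, -0.6], [0, 0, 0.2, 0, 0, 0, -1], [0, -0.1, 0.22, 0, 0, 0, -1], [0, -0.2, 0.22, 0, 0, 0, -1], [0, -0.3, 0.22, 0, 0, 0, -1], [0, -0.4, 0.22, 0, 0, 0, -1]]]}}

```text
clock: 7.67
eef_pos: [647.1, 136.1, 143.7]
tcp_rot: [[1.0, 0.002, 0.001], [0.002, -1.0, 0.0], [0.001, -0.0, -1.0]]
wrist_force: [-0.7, 0.1, 0.1]
finger_gap: 88.0
grasp_force: 0.0
```

Request:
{"method": "move_arm", "body": {"moves": [[[0, -0.1, 0, 0, 0, 0, -1], [0, -0.2, 0, 0, 0, 0, -1], [0, -0.3, 0, 0, 0, 0, -1], [0, -0.32, 0, 0, 0, 0, -1], [0, -0.32, 0, 0, 0, 0, -1], [0, -0.32, 0, 0, 0, 0, -1], [0, -0.32, 0, 0, 0, 0, -1], [0, -0.32, 0, 0, 0, 0, -1], [0, -0.32, 0, 0, 0, 0, -1], [0, -0.32, 0, 0, 0, 0, -1]]]}}

```text
clock: 8.5
eef_pos: [647.3, 10.8, 143.4]
tcp_rot: [[1.0, 0.003, -0.0], [0.003, -1.0, 0.0], [-0.0, -0.0, -1.0]]
wrist_force: [-0.4, 0.2, 0.5]
finger_gap: 87.9
grasp_force: 0.0
```

```bash
cat > g.py <<'E'
import sys
from h import *
# usage: g.py x y  -> gauge position by wrist camera and moves in shares of 400
c=tuple(map(float,sys.argv[1:3]))
p,d=robot.snapshot("wrist"); s=robot.state();p,d=robot.snapshot("wrist");P,C=cloud("wrist",p,d,s)
np.savez("pics/w.npz",p=p,d=d)
t=s["eef_pos"]; g=gauge(P,c); print("tcp",t.round(1),"dq",abs(s["dq"]).max().round(1),"gauge",g)
if g: print("move",((g[0][:2]-t[:2])/400).round(3),((51-t[2])/400).round(3))
E
python3 g.py 655 -11
```

```text
tcp [647.3  10.5 143.4] dq 0.4 gauge (array([655.2,  -9.8,  52.4,  52. ,  57.1]), 4658)
move [ 0.02  -0.051] -0.231
```

Request:
{"method": "move_arm", "body": {"moves": [[[0.02, -0.051, -0.02, 0, 0, 0, -1], [0.02, -0.051, -0.08, 0, 0, 0, -1], [0.02, -0.051, -0.16, 0, 0, 0, -1], [0.02, -0.051, -0.21, 0, 0, 0, -1], [0.02, -0.051, -0.231, 0, 0, 0, -1], [0.02, -0.051, -0.231, 0, 0, 0, -1], [0.02, -0.051, -0.231, 0, 0, 0, 0.5], [0.02, -0.051, -0.231, 0, 0, 0, 0.5], [0.02, -0.051, -0.231, 0, 0, 0, 0.5], [0.02, -0.051, -0.231, 0, 0, 0, 0.5]]]}}

```text
clock: 9.43
eef_pos: [656.2, -10.9, 52.6]
tcp_rot: [[1.0, 0.001, 0.002], [0.001, -1.0, -0.0], [0.002, 0.0, -1.0]]
wrist_force: [0.5, 0.1, 0.6]
finger_gap: 64.7
grasp_force: 0.0
```

Request:
{"method": "move_arm", "body": {"moves": [[[0, 0, 0, 0, 0, 0, 0.5], [0, 0, 0, 0, 0, 0, 0.5], [0, 0, 0, 0, 0, 0, 0.5], [0, 0, 0.04, 0, 0, 0, 0.5], [0, 0, 0.12, 0, 0, 0, 0.5], [0, 0.02, 0.2, 0, 0, 0, 0.5], [-0.01, 0.1, 0.21, 0, 0, 0, 0.5], [-0.02, 0.2, 0.21, 0, 0, 0, 0.5], [-0.029, 0.3, 0.21, 0, 0, 0, 0.5], [-0.029, 0.37, 0.21, 0, 0, 0, 0.5]]]}}

```text
clock: 10.27
eef_pos: [642.6, 139.5, 135.2]
tcp_rot: [[1.0, 0.001, -0.001], [0.001, -1.0, 0.0], [-0.001, -0.0, -1.0]]
wrist_force: [-0.2, -0.3, -1.7]
finger_gap: 55.6
grasp_force: 20.0
```

Request:
{"method": "move_arm", "body": {"moves": [[[0, 0, 0, 0, 0, 0, 0.5], [0, 0, 0, 0, 0, 0, 0.5], [0, 0, 0, 0, 0, 0, 0.5], [0, 0, 0, 0, 0, 0, 0.5], [0, 0, 0, 0, 0, 0, 0.5], [0, 0, 0, 0, 0, 0, 0.5], [0, 0, 0, 0, 0, 0, 0.5], [0, 0, 0, 0, 0, 0, 0.5], [0, 0, 0, 0, 0, 0, 0.5], [0, 0, 0, 0, 0, 0, 0.5]]]}}

```text
clock: 11.1
eef_pos: [643.7, 136.9, 135.1]
tcp_rot: [[1.0, 0.001, 0.0], [0.001, -1.0, 0.0], [0.0, -0.0, -1.0]]
wrist_force: [0.4, 0.5, -1.5]
finger_gap: 55.8
grasp_force: 20.0
```

Request:
{"method": "move_arm", "body": {"moves": [[[0, 0, -0.05, 0, 0, 0, 0.5], [0, 0, -0.1, 0, 0, 0, 0.5], [0, 0, -0.14, 0, 0, 0, 0.5], [0, 0, -0.17, 0, 0, 0, 0.5], [0, 0, -0.185, 0, 0, 0, 0.5], [0, 0, -0.192, 0, 0, 0, 0.5], [0, 0, -0.196, 0, 0, 0, 0.5], [0, 0, -0.199, 0, 0, 0, 0.5], [0, 0, -0.199, 0, 0, 0, 0.5], [0, 0, -0.199, 0, 0, 0, 0.5]]]}}

```text
clock: 11.93
eef_pos: [643.9, 137.0, 57.3]
tcp_rot: [[1.0, 0.001, 0.0], [0.001, -1.0, -0.0], [0.0, 0.0, -1.0]]
wrist_force: [-4.2, -0.5, 6.2]
finger_gap: 55.4
grasp_force: 20.0
```

Request:
{"method": "move_arm", "body": {"moves": [[[0, 0, 0, 0, 0, 0, -0.5], [0, 0, 0, 0, 0, 0, -0.5], [0, 0, 0, 0, 0, 0, -0.5], [0, 0, 0.06, 0, 0, 0, -0.5], [0, 0, 0.15, 0, 0, 0, -0.6], [0, 0, 0.2, 0, 0, 0, -1], [-0.06, -0.08, 0.21, 0, 0, 0, -1], [-0.12, -0.16, 0.21, 0, 0, 0, -1], [-0.18, -0.24, 0.21, 0, 0, 0, -1], [-0.24, -0.3, 0.21, 0, 0, 0, -1]]]}}

```text
clock: 12.77
eef_pos: [546.9, 15.4, 140.0]
tcp_rot: [[1.0, 0.001, 0.001], [0.001, -1.0, -0.0], [0.001, 0.0, -1.0]]
wrist_force: [0.7, -0.1, 0.3]
finger_gap: 87.7
grasp_force: 0.0
```

Request:
{"method": "move_arm", "body": {"moves": [[[-0.06, -0.08, 0, 0, 0, 0, -1], [-0.12, -0.16, 0, 0, 0, 0, -1], [-0.18, -0.24, 0, 0, 0, 0, -1], [-0.24, -0.3, 0, 0, 0, 0, -1], [-0.24, -0.3, 0, 0, 0, 0, -1], [-0.24, -0.3, 0, 0, 0, 0, -1], [-0.24, -0.3, 0, 0, 0, 0, -1], [-0.24, -0.3, 0, 0, 0, 0, -1], [-0.24, -0.3, 0, 0, 0, 0, -1], [-0.24, -0.3, 0, 0, 0, 0, -1]]]}}

```text
clock: 13.6
eef_pos: [452.4, -102.3, 139.4]
tcp_rot: [[1.0, 0.003, 0.0], [0.003, -1.0, -0.0], [0.0, 0.0, -1.0]]
wrist_force: [-0.0, -0.5, -0.1]
finger_gap: 88.0
grasp_force: 0.0
```

```bash
python3 g.py 465.7 -123.8
```

```text
tcp [ 452.3 -102.3  139.4] dq 0.4 gauge (array([ 465. , -123.4,   52.5,   52. ,   57.1]), 4884)
move [ 0.032 -0.053] -0.221
```

Request:
{"method": "move_arm", "body": {"moves": [[[0.032, -0.053, -0.01, 0, 0, 0, -1], [0.032, -0.053, -0.07, 0, 0, 0, -1], [0.032, -0.053, -0.15, 0, 0, 0, -1], [0.032, -0.053, -0.2, 0, 0, 0, -1], [0.032, -0.053, -0.221, 0, 0, 0, -1], [0.032, -0.053, -0.221, 0, 0, 0, -1], [0.032, -0.053, -0.221, 0, 0, 0, 0.5], [0.032, -0.053, -0.221, 0, 0, 0, 0.5], [0.032, -0.053, -0.221, 0, 0, 0, 0.5], [0.032, -0.053, -0.221, 0, 0, 0, 0.5]]]}}

```text
clock: 14.53
eef_pos: [465.3, -124.3, 52.2]
tcp_rot: [[1.0, 0.001, 0.002], [0.001, -1.0, -0.001], [0.002, 0.001, -1.0]]
wrist_force: [0.1, -0.1, -0.8]
finger_gap: 65.2
grasp_force: 0.0
```

Request:
{"method": "move_arm", "body": {"moves": [[[0, 0, 0, 0, 0, 0, 0.5], [0, 0, 0, 0, 0, 0, 0.5], [0, 0, 0, 0, 0, 0, 0.5], [0, 0, 0.04, 0, 0, 0, 0.5], [0, 0, 0.12, 0, 0, 0, 0.5], [0, 0.01, 0.2, 0, 0, 0, 0.5], [0, 0.02, 0.21, 0, 0, 0, 0.5], [0, 0.02, 0.21, 0, 0, 0, 0.5], [0, 0.02, 0.21, 0, 0, 0, 0.5], [0, 0.02, 0.21, 0, 0, 0, 0.5]]]}}

```text
clock: 15.37
eef_pos: [463.5, -115.9, 133.8]
tcp_rot: [[1.0, 0.001, -0.002], [0.001, -1.0, 0.001], [-0.002, -0.001, -1.0]]
wrist_force: [0.8, -0.9, -1.9]
finger_gap: 55.0
grasp_force: 20.0
```

Request:
{"method": "move_arm", "body": {"moves": [[[0.03, 0.08, 0, 0, 0, 0, 0.5], [0.06, 0.16, 0, 0, 0, 0, 0.5], [0.09, 0.24, 0, 0, 0, 0, 0.5], [0.12, 0.32, 0, 0, 0, 0, 0.5], [0.15, 0.4, 0, 0, 0, 0, 0.5], [0.18, 0.48, 0, 0, 0, 0, 0.5], [0.21, 0.56, 0, 0, 0, 0, 0.5], [0.245, 0.631, 0, 0, 0, 0, 0.5], [0.245, 0.631, 0, 0, 0, 0, 0.5], [0.245, 0.631, 0, 0, 0, 0, 0.5]]]}}

```text
clock: 16.2
eef_pos: [561.9, 137.2, 133.0]
tcp_rot: [[1.0, 0.004, -0.003], [0.004, -1.0, -0.001], [-0.003, 0.001, -1.0]]
wrist_force: [-1.0, -0.1, -2.8]
finger_gap: 55.5
grasp_force: 20.0
```

Request:
{"method": "move_arm", "body": {"moves": [[[0, 0, 0, 0, 0, 0, 0.5], [0, 0, 0, 0, 0, 0, 0.5], [0, 0, -0.05, 0, 0, 0, 0.5], [0, 0, -0.1, 0, 0, 0, 0.5], [0, 0, -0.14, 0, 0, 0, 0.5], [0, 0, -0.17, 0, 0, 0, 0.5], [0, 0, -0.18, 0, 0, 0, 0.5], [0, 0, -0.18, 0, 0, 0, 0.5], [0, 0, -0.18, 0, 0, 0, 0.5], [0, 0, -0.18, 0, 0, 0, 0.5]]]}}

```text
clock: 17.03
eef_pos: [563.1, 136.2, 63.9]
tcp_rot: [[1.0, 0.001, 0.001], [0.001, -1.0, 0.0], [0.001, -0.0, -1.0]]
wrist_force: [0.0, 0.2, -1.3]
finger_gap: 55.3
grasp_force: 20.0
```

Request:
{"method": "move_arm", "body": {"moves": [[[0, 0, -0.008, 0, 0, 0, 0.5], [0, 0, -0.014, 0, 0, 0, 0.5], [0, 0, -0.018, 0, 0, 0, 0.5], [0, 0, -0.019, 0, 0, 0, 0.5], [0, 0, -0.02, 0, 0, 0, 0.5], [0, 0, -0.02, 0, 0, 0, 0.5], [0, 0, -0.02, 0, 0, 0, 0.5], [0, 0, -0.02, 0, 0, 0, 0.5], [0, 0, -0.02, 0, 0, 0, 0.5], [0, 0, -0.02, 0, 0, 0, 0.5]]]}}

```text
clock: 17.87
eef_pos: [562.9, 136.4, 56.8]
tcp_rot: [[1.0, 0.001, 0.001], [0.001, -1.0, 0.0], [0.001, -0.0, -1.0]]
wrist_force: [-3.9, -1.1, 14.0]
finger_gap: 55.4
grasp_force: 20.0
```

Request:
{"method": "move_arm", "body": {"moves": [[[0, 0, 0.003, 0, 0, 0, -0.5], [0, 0, 0.003, 0, 0, 0, -0.5], [0, 0, 0.003, 0, 0, 0, -0.5], [0, 0, 0.06, 0, 0, 0, -0.5], [0, 0, 0.15, 0, 0, 0, -0.6], [0, 0, 0.2, 0, 0, 0, -1], [-0.05, -0.09, 0.21, 0, 0, 0, -1], [-0.1, -0.18, 0.21, 0, 0, 0, -1], [-0.13, -0.27, 0.21, 0, 0, 0, -1], [-0.16, -0.36, 0.21, 0, 0, 0, -1]]]}}

```text
clock: 18.7
eef_pos: [497.4, -8.8, 139.2]
tcp_rot: [[1.0, 0.002, 0.0], [0.002, -1.0, -0.0], [0.0, 0.0, -1.0]]
wrist_force: [0.3, -0.5, -0.3]
finger_gap: 87.8
grasp_force: 0.0
```

Request:
{"method": "move_arm", "body": {"moves": [[[-0.02, -0.1, 0, 0, 0, 0, -1], [-0.04, -0.2, 0, 0, 0, 0, -1], [-0.06, -0.3, 0, 0, 0, 0, -1], [-0.08, -0.4, 0, 0, 0, 0, -1], [-0.1, -0.5, 0, 0, 0, 0, -1], [-0.12, -0.6, 0, 0, 0, 0, -1], [-0.14, -0.7, 0, 0, 0, 0, -1], [-0.16, -0.8, 0, 0, 0, 0, -1], [-0.165, -0.87, 0, 0, 0, 0, -1], [-0.165, -0.87, 0, 0, 0, 0, -1]]]}}

```text
clock: 19.53
eef_pos: [432.4, -361.0, 139.3]
tcp_rot: [[1.0, -0.003, 0.002], [-0.003, -1.0, -0.003], [0.002, 0.003, -1.0]]
wrist_force: [0.7, 0.5, 0.0]
finger_gap: 87.9
grasp_force: 0.0
```

```bash
python3 - <<'E'
from station import robot
for i in range(4): robot.snapshot("side")
E
python3 g.py 445 -374
```

```text
tcp [ 432.4 -354.3  138.8] dq 0.4 gauge (array([ 444.7, -375.7,   52.8,   51.5,   57.1]), 4897)
move [ 0.031 -0.053] -0.219
```

Request:
{"method": "move_arm", "body": {"moves": [[[0.031, -0.053, -0.01, 0, 0, 0, -1], [0.031, -0.053, -0.07, 0, 0, 0, -1], [0.031, -0.053, -0.15, 0, 0, 0, -1], [0.031, -0.053, -0.2, 0, 0, 0, -1], [0.031, -0.053, -0.219, 0, 0, 0, -1], [0.031, -0.053, -0.219, 0, 0, 0, -1], [0.031, -0.053, -0.219, 0, 0, 0, 0.5], [0.031, -0.053, -0.219, 0, 0, 0, 0.5], [0.031, -0.053, -0.219, 0, 0, 0, 0.5], [0.031, -0.053, -0.219, 0, 0, 0, 0.5]]]}}

```text
clock: 20.67
eef_pos: [445.6, -377.5, 52.8]
tcp_rot: [[1.0, 0.001, 0.002], [0.001, -1.0, -0.001], [0.002, 0.001, -1.0]]
wrist_force: [-0.9, 1.0, -0.0]
finger_gap: 64.7
grasp_force: 0.0
```

Request:
{"method": "move_arm", "body": {"moves": [[[0, 0, 0, 0, 0, 0, 0.5], [0, 0, 0, 0, 0, 0, 0.5], [0, 0, 0, 0, 0, 0, 0.5], [0, 0, 0.04, 0, 0, 0, 0.5], [0, 0, 0.12, 0, 0, 0, 0.5], [0, 0, 0.21, 0, 0, 0, 0.5], [0, 0, 0.25, 0, 0, 0, 0.5], [0, 0.1, 0.25, 0, 0, 0, 0.5], [0, 0.2, 0.25, 0, 0, 0, 0.5], [0, 0.3, 0.25, 0, 0, 0, 0.5]]]}}

```text
clock: 21.5
eef_pos: [444.5, -256.2, 151.9]
tcp_rot: [[1.0, -0.001, 0.001], [-0.001, -1.0, -0.001], [0.001, 0.001, -1.0]]
wrist_force: [0.1, 0.9, -1.2]
finger_gap: 55.5
grasp_force: 20.0
```

Request:
{"method": "move_arm", "body": {"moves": [[[0.01, 0.1, 0, 0, 0, 0, 0.5], [0.02, 0.2, 0, 0, 0, 0, 0.5], [0.04, 0.3, 0, 0, 0, 0, 0.5], [0.06, 0.4, 0, 0, 0, 0, 0.5], [0.09, 0.5, 0, 0, 0, 0, 0.5], [0.12, 0.6, 0, 0, 0, 0, 0.5], [0.15, 0.7, 0, 0, 0, 0, 0.5], [0.18, 0.8, 0, 0, 0, 0, 0.5], [0.21, 0.9, 0, 0, 0, 0, 0.5], [0.24, 1.0, 0, 0, 0, 0, 0.5]]]}}

```text
clock: 22.33
eef_pos: [540.7, 144.6, 151.5]
tcp_rot: [[1.0, 0.001, -0.0], [0.001, -1.0, -0.0], [-0.0, 0.0, -1.0]]
wrist_force: [1.7, -0.2, -1.5]
finger_gap: 55.3
grasp_force: 20.0
```

Request:
{"method": "move_arm", "body": {"moves": [[[0.03, 0.1, 0, 0, 0, 0, 0.5], [0.04, 0.2, 0, 0, 0, 0, 0.5], [0.05, 0.3, 0, 0, 0, 0, 0.5], [0.055, 0.37, 0, 0, 0, 0, 0.5], [0.055, 0.37, 0, 0, 0, 0, 0.5], [0.055, 0.37, 0, 0, 0, 0, 0.5], [0.055, 0.37, 0, 0, 0, 0, 0.5], [0.055, 0.37, 0, 0, 0, 0, 0.5], [0.055, 0.37, 0, 0, 0, 0, 0.5], [0.055, 0.37, 0, 0, 0, 0, 0.5]]]}}

```text
clock: 23.17
eef_pos: [562.9, 289.2, 151.6]
tcp_rot: [[1.0, -0.001, -0.0], [-0.001, -1.0, -0.0], [-0.0, 0.0, -1.0]]
wrist_force: [0.1, 0.5, -1.3]
finger_gap: 55.5
grasp_force: 20.0
```

Slightly short in y, so I add 7 mm and lower 88 mm of the 95 mm needed first.

Request:
{"method": "move_arm", "body": {"moves": [[[0, 0.017, 0, 0, 0, 0, 0.5], [0, 0.017, -0.07, 0, 0, 0, 0.5], [0, 0.017, -0.14, 0, 0, 0, 0.5], [0, 0.017, -0.19, 0, 0, 0, 0.5], [0, 0.017, -0.215, 0, 0, 0, 0.5], [0, 0.017, -0.228, 0, 0, 0, 0.5], [0, 0.017, -0.234, 0, 0, 0, 0.5], [0, 0.017, -0.237, 0, 0, 0, 0.5], [0, 0.017, -0.239, 0, 0, 0, 0.5], [0, 0.017, -0.239, 0, 0, 0, 0.5]]]}}

```text
clock: 24.0
eef_pos: [563.3, 297.5, 57.5]
tcp_rot: [[1.0, 0.001, 0.001], [0.001, -1.0, 0.001], [0.001, -0.001, -1.0]]
wrist_force: [-0.1, -0.2, -2.6]
finger_gap: 55.5
grasp_force: 20.0
```

Request:
{"method": "move_arm", "body": {"moves": [[[0, 0, -0.003, 0, 0, 0, 0.5], [0, 0, -0.003, 0, 0, 0, 0.5], [0, 0, -0.003, 0, 0, 0, -0.5], [0, 0, -0.003, 0, 0, 0, -0.5], [0, 0, -0.003, 0, 0, 0, -0.5], [0, 0, 0.06, 0, 0, 0, -0.5], [0, 0, 0.15, 0, 0, 0, -0.6], [0, 0, 0.25, 0, 0, 0, -1], [0, 0, 0.35, 0, 0, 0, -1], [0, 0, 0.4, 0, 0, 0, -1]]]}}

```text
clock: 24.83
eef_pos: [564.7, 298.3, 221.1]
tcp_rot: [[1.0, 0.001, 0.006], [0.001, -1.0, 0.003], [0.006, -0.003, -1.0]]
wrist_force: [-0.0, 1.9, -0.1]
finger_gap: 86.1
grasp_force: 0.0
```

Request:
{"method": "move_arm", "body": {"moves": [[[-0.02, -0.02, 0, 0, 0, 0.06, -1], [-0.04, -0.04, 0, 0, 0, 0.12, -1], [-0.06, -0.06, 0, 0, 0, 0.18, -1], [-0.08, -0.08, 0, 0, 0, 0.26, -1], [-0.1, -0.1, 0, 0, 0, 0.33, -1], [-0.12, -0.11, 0, 0, 0, 0.4, -1], [-0.13, -0.12, 0, 0, 0, 0.47, -1], [-0.13, -0.12, 0, 0, 0, 0.55, -1], [-0.13, -0.12, 0, 0, 0, 0.63, -1], [-0.13, -0.12, 0, 0, 0, 0.7, -1]]]}}

```text
clock: 25.67
eef_pos: [510.9, 249.3, 216.1]
tcp_rot: [[0.448, 0.894, 0.001], [0.894, -0.448, 0.0], [0.001, 0.0, -1.0]]
wrist_force: [-0.1, 0.8, -0.2]
finger_gap: 88.1
grasp_force: 0.0
```

Run:
```python
from h import *
s=robot.state(); print(s["joint_positions"].round(2),s["eef_pos"].round(1),s["tcp_rot"].round(3).tolist())
p,d=robot.snapshot("wrist");P,C=cloud("wrist",p,d,s)
for c in ((643,297),(643,137),(563,137),(563,297)): print(gauge(P,c,5,38))
P,C=look(("side",)); print(pod(P,(464,242)))
for c in ((643,297),(643,137),(563,137),(563,297)): print(gauge(P,c,5,38))
```

```text
[ 24.81  21.54 101.99   0.    56.43  51.4 ] [510.9 249.3 216.1] [[0.448, 0.894, 0.001], [0.894, -0.448, 0.0], [0.001, 0.0, -1.0]]
(array([645.3, 298.2,  52.9,  51.7,  62.3]), 3927)
(array([640.8, 138.6,  52.7,  53.1,  62.2]), 2819)
(array([561.9, 141.2,  53.6,  46.2,  61.8]), 740)
(array([562. , 298.2,  51.6,  51.6,  62.2]), 3352)
(array([462.5, 245.1]), array([75.8, 64.8]), 37.8, np.float64(76.2))
(array([645.2, 299.4,  52.2,  52.6,  61.1]), 423)
(array([640.2, 138.2,  53.4,  54.1,  61.6]), 323)
(array([560.7, 137.7,  51.8,  54.5,  61.5]), 332)
(array([561.2, 298.9,  52.5,  53.1,  61. ]), 448)
```

Request:
{"method": "move_arm", "body": {"moves": [[[0, 0, 0, 0, 0, 0.079, -1], [0, 0, 0, 0, 0, 0.157, -1], [0, 0, 0, 0, 0, 0.236, -1], [0, 0, 0, 0, 0, 0.314, -1], [0, 0, 0, 0, 0, 0.393, -1], [0, 0, 0, 0, 0, 0.471, -1], [-0.01, 0, 0, 0, 0, 0.55, -1], [-0.02, 0, 0, 0, 0, 0.628, -1], [-0.04, 0, 0, 0, 0, 0.707, -1], [-0.06, 0, 0, 0, 0, 0.78, -1]]]}}

```text
clock: 26.6
eef_pos: [486.7, 249.4, 215.9]
tcp_rot: [[-0.687, 0.727, 0.0], [0.727, 0.687, 0.0], [-0.0, 0.0, -1.0]]
wrist_force: [0.1, 0.4, 0.7]
finger_gap: 87.4
grasp_force: 0.0
```

Request:
{"method": "move_arm", "body": {"moves": [[[0, 0, 0, 0, 0, 0.079, -1], [0, 0, 0, 0, 0, 0.157, -1], [0, 0, 0, 0, 0, 0.236, -1], [0, 0, 0, 0, 0, 0.314, -1], [0, 0, 0, 0, 0, 0.393, -1], [0, 0, 0, 0, 0, 0.471, -1], [-0.01, 0, 0, 0, 0, 0.55, -1], [-0.02, 0, 0, 0, 0, 0.628, -1], [-0.03, 0, 0, 0, 0, 0.707, -1], [-0.05, 0, 0, 0, 0, 0.78, -1]]]}}

```text
clock: 27.43
eef_pos: [467.2, 249.4, 216.0]
tcp_rot: [[-0.917, -0.4, 0.001], [-0.4, 0.917, 0.0], [-0.001, 0.0, -1.0]]
wrist_force: [-0.2, 0.4, -0.4]
finger_gap: 87.9
grasp_force: 0.0
```

Run:
```python
from h import *
robot.snapshot("side");robot.snapshot("side")
s=robot.state(); print(s["joint_positions"].round(2),s["eef_pos"].round(1),s["tcp_rot"].round(3).tolist(), np.degrees(np.arctan2(s["tcp_rot"][1,0],s["tcp_rot"][0,0])))
```

```text
[ 26.85  18.36 106.92   0.    54.75 -86.51] [466.  249.2 215.8] [[-0.918, -0.396, -0.0], [-0.396, 0.918, -0.0], [0.001, 0.0, -1.0]] -156.64416125837468
```

Run:
```python
from h import *
from scipy.spatial.transform import Rotation as R
s=robot.state(); m=np.radians(38); 
def pick(th,x): 
    M=np.array([np.cos(m),np.sin(m),0]);Z=np.array([0,0,1]);t=np.radians(th)
    z=-Z*np.cos(t)+M*np.sin(t); xx=-(M*np.cos(t)+Z*np.sin(t)); return np.c_[xx,np.cross(z,xx),z]
T=pick(15,0); print((R.from_matrix(T@s["tcp_rot"].T).as_rotvec()/(np.pi/2)).round(3))
from scipy.optimize import least_squares
D=[(624.98,244.675,24.242,93.386),(568.5,216.1,21.54,101.99),(np.hypot(466,249.2),215.8,18.36,106.92),(437.9,354.5,.6,108.7)]
f=lambda p:[e for r,z,a,b in D for e in (p[0]+p[1]*np.sin(np.radians(a))+p[2]*np.sin(np.radians(a+b))+p[4]*np.cos(np.radians(a+b))-r,p[3]+p[1]*np.cos(np.radians(a))+p[2]*np.cos(np.radians(a+b))-p[4]*np.sin(np.radians(a+b))-z)]
q=least_squares(f,[30,530,430,-30,0]);print(q.x.round(1),q.fun.round(1))
```

```text
[ 0.085 -0.144  0.162]
[-3.000e-01  5.636e+02  4.851e+02  2.420e+01  7.720e+01] [ 0.1  0.  -0.2 -0.   0.1  0.  -0.   0. ]
```

Request:
{"method": "move_arm", "body": {"moves": [[[0, 0, 0, 0.02, -0.035, 0.04, -1], [0, 0, 0, 0.042, -0.072, 0.081, -1], [0, 0, 0, 0.064, -0.108, 0.122, -1], [0, 0, 0, 0.085, -0.144, 0.162, -1], [0, 0, 0, 0.085, -0.144, 0.162, -1], [0, 0, 0, 0.085, -0.144, 0.162, -1], [0, 0, 0, 0.085, -0.144, 0.162, -1], [0, 0, 0, 0.085, -0.144, 0.162, -1], [0, 0, 0, 0.085, -0.144, 0.162, -1], [0, 0, 0, 0.085, -0.144, 0.162, -1]]]}}

```text
clock: 28.37
eef_pos: [467.2, 249.6, 215.9]
tcp_rot: [[-0.76, -0.617, 0.204], [-0.596, 0.787, 0.159], [-0.259, -0.001, -0.966]]
wrist_force: [0.4, -0.7, 0.5]
finger_gap: 87.8
grasp_force: 0.0
```

```bash
cat > ik.py <<'E'
from h import *
from scipy.optimize import brentq
P5=(-0.3,563.6,485.1,77.2); DM=24.2   # a1,L2,L3,a3 ; d1-Lt
def ik(tcp,z,Lt):
    """wrist centre -> j2,j3 and angle between forearm axis and tool (j5-like)"""
    z=np.array(z)/np.linalg.norm(z); w=np.array(tcp)-Lt*z; r=np.hypot(w[0],w[1])-P5[0]; h=w[2]-(DM+Lt)
    a,b=P5[1],np.hypot(P5[2],P5[3]); D=np.hypot(r,h); c=(a*a+b*b-D*D)/(2*a*b)
    if abs(c)>1: return None
    e=np.arctan2(r,h)-np.arccos((a*a+D*D-b*b)/(2*a*D)); j2=e
    fr,fh=r-a*np.sin(j2),h-a*np.cos(j2); s=np.arctan2(fr,fh)-np.arctan2(P5[3],P5[2])  # forearm axis angle from vertical
    j1=np.arctan2(w[1],w[0]); f=np.array([np.sin(s)*np.cos(j1),np.sin(s)*np.sin(j1),np.cos(s)])
    n=np.array([-np.sin(j1),np.cos(j1),0]); 
    return np.degrees([j1,j2,s-j2]).round(1),np.degrees(np.arccos(np.clip(f@z,-1,1))).round(1), "D",D.round(0)
E
python3 - <<'E'
from ik import *
s=robot.state(); j=s["joint_positions"];t=s["eef_pos"];R=s["tcp_rot"];print(j.round(2),t.round(1),R.round(3).tolist())
a,b=np.radians(j[1]),np.radians(j[1]+j[2])
r=P5[0]+P5[1]*np.sin(a)+P5[2]*np.sin(b)+P5[3]*np.cos(b); hz=P5[1]*np.cos(a)+P5[2]*np.cos(b)-P5[3]*np.sin(b)
w=np.array([r*np.cos(np.radians(j[0])),r*np.sin(np.radians(j[0]))]); v=t[:2]-w; Lt=(v@R[:2,2])/(R[:2,2]@R[:2,2]); print("Lt",Lt, "from z:",[ (hz+DM-t[2])/( -R[2,2]-1)])
for th in (0,5,10,15,20): print(th,ik((465,242.5,50),(np.sin(np.radians(th))*.788,np.sin(np.radians(th))*.616,-np.cos(np.radians(th))),Lt))
for nm,pg in (("p1",(602,-109)),("p2",(601.5,-218.5)),("p3",(601,-328.5))):
  for al in (0,10,15,20): 
    for hd in (180,160,200,140,90):
      q=ik((*pg,75),(np.cos(np.radians(hd))*np.cos(np.radians(al)),np.sin(np.radians(hd))*np.cos(np.radians(al)),-np.sin(np.radians(al))),Lt); 
      print(nm,al,hd,q)
E
```

```text
[  25.04   13.31  115.9     5.57   36.28 -107.11] [467.2 249.6 215.9] [[-0.76, -0.617, 0.204], [-0.596, 0.787, 0.159], [-0.259, -0.001, -0.966]]
Lt 297.25972838431846 from z: [np.float64(286.5710943248826)]
0 (array([ 27.5,  33.7, 111.7]), np.float64(34.6), 'D', np.float64(525.0))
5 (array([ 27. ,  32.6, 114.9]), np.float64(27.7), 'D', np.float64(500.0))
10 (array([ 26.4,  31.7, 118. ]), np.float64(20.5), 'D', np.float64(475.0))
15 (array([ 25.8,  31.3, 121.1]), np.float64(13.3), 'D', np.float64(450.0))
20 (array([ 25. ,  31.4, 124. ]), np.float64(6.7), 'D', np.float64(425.0))
p1 0 180 (array([-6.9, 80.1, 45.3]), np.float64(144.1), 'D', np.float64(939.0))
p1 0 160 (array([-13.4,  80.1,  45.2]), np.float64(144.2), 'D', np.float64(939.0))
p1 0 200 (array([-0.5, 78. , 50.7]), np.float64(137.0), 'D', np.float64(915.0))
p1 0 140 (array([-19.9,  78.1,  50.5]), np.float64(137.2), 'D', np.float64(916.0))
p1 0 90 (array([-34. ,  69. ,  77.9]), np.float64(107.8), 'D', np.float64(767.0))
p1 10 180 (array([-6.9, 75.3, 49.1]), np.float64(135.1), 'D', np.float64(922.0))
p1 10 160 (array([-13.4,  7
[... 3759 characters left out ...]
41.1), 'D', np.float64(985.0))
p3 15 200 (array([-14.8,  73.2,  50.4]), np.float64(121.2), 'D', np.float64(917.0))
p3 15 140 (array([-32. ,  80.2,  33.6]), np.float64(140.5), 'D', np.float64(983.0))
p3 15 90 (array([-45.7,  70. ,  58.6]), np.float64(112.3), 'D', np.float64(877.0))
p3 20 180 (array([-20.5,  75. ,  42.3]), np.float64(128.7), 'D', np.float64(951.0))
p3 20 160 (array([-26.2,  77.5,  36.5]), np.float64(135.7), 'D', np.float64(973.0))
p3 20 200 (array([-15.1,  70.7,  52.7]), np.float64(117.0), 'D', np.float64(906.0))
p3 20 140 (array([-31.9,  77.3,  36.9]), np.float64(135.1), 'D', np.float64(972.0))
p3 20 90 (array([-45.3,  67.6,  60.5]), np.float64(108.4), 'D', np.float64(867.0))
```

```bash
cat > p.py <<'E'
import sys
from h import *
from scipy.optimize import least_squares
from scipy.spatial.transform import Rotation as Ro
# usage: p.py x y mouth_deg theta back : fit pod, give pick move
x,y,md,th,back=map(float,sys.argv[1:6]); cams=sys.argv[6:] or ["wrist"]
s=robot.state(); P,C=look(cams); t=s["eef_pos"]; print("tcp",t.round(1),"dq",abs(s["dq"]).max().round(1))
c=np.array([x,y])
for it in range(3):
    a=np.radians(md); m=np.array([np.cos(a),np.sin(a)]); n=np.array([-m[1],m[0]])
    E=P[:,:2]-c; ax,la=E@m,E@n; r=np.hypot(la,P[:,2]-46)
    k=(abs(ax)<34)&(abs(r-31)<7)&(P[:,2]>48); Q=P[k]
    f=lambda p:np.hypot((Q[:,:2]-c)@np.array([-np.sin(p[1]),np.cos(p[1])])-p[0],Q[:,2]-p[2])-31
    q=least_squares(f,[0,a,46],loss="soft_l1"); c=c+q.x[0]*n; md=np.degrees(q.x[1])
    E=P[:,:2]-c; ax,la=E@m,E@n; k=(np.hypot(la,P[:,2]-46)<35)&(P[:,2]>40)&(abs(ax)<50); lo,hi=np.percentile(ax[k],[.5,99.5])
print("n",len(Q),"c",c.round(1),"mouth",md.round(1),"axis z",q.x[2].round(1),"rms",np.std(q.fun).round(2),"ends",lo.round(1),hi.round(1))
a=np.radians(md); M=np.array([np.cos(a),np.sin(a),0]); Z=np.array([0,0,1]); h=np.radians(th)
z=-Z*np.cos(h)+M*np.sin(h); xx=-(M*np.cos(h)+Z*np.sin(h)); T=np.c_[xx,np.cross(z,xx),z]
g=np.array([*c,45])-back*M-3*z
print("target",g.round(1),"shift",((g-t)/400).round(3),"turn",(Ro.from_matrix(T@s["tcp_rot"].T).as_rotvec()/(np.pi/2)).round(3))
E
python3 p.py 465 242.5 38 15 10 wrist
```

```text
tcp [467.2 249.6 215.9] dq 0.5
n 5320 c [463.8 244. ] mouth 38.1 axis z 45.7 rms 0.55 ends -39.5 36.5
target [455.3 237.4  47.9] shift [-0.03  -0.031 -0.42 ] turn [0.    0.    0.001]
```

Request:
{"method": "move_arm", "body": {"moves": [[[-0.03, -0.031, 0, 0, 0, 0, -1], [-0.03, -0.031, -0.06, 0, 0, 0, -1], [-0.03, -0.031, -0.14, 0, 0, 0, -1], [-0.03, -0.031, -0.22, 0, 0, 0, -1], [-0.03, -0.031, -0.29, 0, 0, 0, -1], [-0.03, -0.031, -0.35, 0, 0, 0, -1], [-0.03, -0.031, -0.4, 0, 0, 0, -1], [-0.03, -0.031, -0.42, 0, 0, 0, -1], [-0.03, -0.031, -0.42, 0, 0, 0, -1], [-0.03, -0.031, -0.42, 0, 0, 0, -1]]]}}

```text
clock: 29.25
eef_pos: [454.9, 237.0, 48.0]
tcp_rot: [[-0.76, -0.617, 0.204], [-0.596, 0.787, 0.159], [-0.259, -0.001, -0.966]]
wrist_force: [0.4, 0.7, 0.5]
finger_gap: 87.8
grasp_force: 0.0
```

Request:
{"method": "move_arm", "body": {"moves": [[[0, 0, 0, 0, 0, 0, 0.5], [0, 0, 0, 0, 0, 0, 0.5], [0, 0, 0, 0, 0, 0, 0.5], [0, 0, 0, 0, 0, 0, 0.5], [0, 0, 0, 0, 0, 0, 0.5], [0, 0, 0, 0, 0, 0, 0.5], [0, 0, 0, 0, 0, 0, 0.5], [0, 0, 0, 0, 0, 0, 0.5], [0, 0, 0, 0, 0, 0, 0.5], [0, 0, 0, 0, 0, 0, 0.5]]], "grip_force": 40}}

```text
clock: 30.08
eef_pos: [455.3, 237.1, 48.8]
tcp_rot: [[-0.759, -0.617, 0.206], [-0.596, 0.787, 0.16], [-0.261, -0.002, -0.965]]
wrist_force: [-1.7, -0.7, 6.5]
finger_gap: 61.8
grasp_force: 40.0
```

Request:
{"method": "move_arm", "body": {"moves": [[[0, 0, 0.03, 0, 0, 0, 0.5], [0, 0, 0.1, 0, 0, 0, 0.5], [0, 0, 0.2, 0, 0, 0, 0.5], [0, 0, 0.3, 0, 0, 0, 0.5], [0, 0, 0.4, -0.043, 0.055, 0, 0.5], [0, 0, 0.4, -0.086, 0.11, 0, 0.5], [0.02, -0.06, 0.4, -0.129, 0.165, 0, 0.5], [0.04, -0.12, 0.4, -0.173, 0.221, 0, 0.5], [0.06, -0.18, 0.4, -0.216, 0.276, 0, 0.5], [0.08, -0.24, 0.4, -0.246, 0.315, 0, 0.5]]]}}

```text
clock: 30.92
eef_pos: [487.8, 140.3, 208.5]
tcp_rot: [[-0.733, -0.618, -0.284], [-0.576, 0.786, -0.223], [0.361, -0.0, -0.933]]
wrist_force: [0.5, 1.2, -1.3]
finger_gap: 62.0
grasp_force: 40.0
```

Run:
```python
from h import *
s=robot.state(); print(s["joint_positions"].round(1),s["eef_pos"].round(1))
p,d=robot.snapshot("scene"); cv2.imwrite("pics/s2.png",p[60:360,100:500,::-1])
```

```text
[  18.6   26.4   98.3   -7.2   75.4 -106.5] [487.8 140.3 208.5]
```

View pics/s2.png

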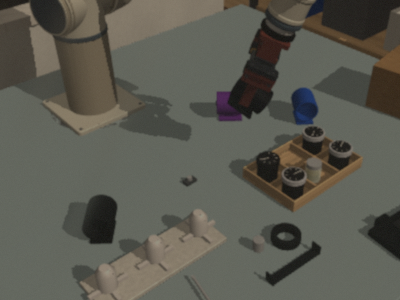

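Request:
{"method": "move_arm", "body": {"moves": [[[0.04, -0.08, 0, -0.043, 0.055, 0, 0.5], [0.07, -0.15, 0, -0.086, 0.11, 0, 0.5], [0.1, -0.22, 0, -0.129, 0.165, 0, 0.5], [0.14, -0.3, 0, -0.173, 0.221, 0, 0.5], [0.18, -0.37, 0, -0.216, 0.276, 0, 0.5], [0.21, -0.44, 0, -0.259, 0.331, 0, 0.5], [0.25, -0.52, 0, -0.302, 0.386, 0, 0.5], [0.292, -0.61, -0.04, -0.345, 0.441, 0, 0.5], [0.292, -0.617, -0.06, -0.368, 0.47, 0, 0.5], [0.292, -0.617, -0.06, -0.368, 0.47, 0, 0.5]]]}}

```text
clock: 31.8
eef_pos: [601.8, -107.9, 178.2]
tcp_rot: [[-0.199, -0.615, -0.763], [-0.163, 0.789, -0.593], [0.966, 0.007, -0.257]]
wrist_force: [-1.6, 0.4, -2.4]
finger_gap: 62.3
grasp_force: 40.0
```

Request:
{"method": "move_arm", "body": {"moves": [[[0, 0, 0, 0, 0, 0, 0.5], [0, 0, 0, 0, 0, 0, 0.5], [0, 0, 0, 0, 0, 0, 0.5], [0, 0, 0, 0, 0, 0, 0.5], [0, 0, 0, 0, 0, 0, 0.5], [0, 0, 0, 0, 0, 0, 0.5], [0, 0, 0, 0, 0, 0, 0.5], [0, 0, 0, 0, 0, 0, 0.5], [0, 0, 0, 0, 0, 0, 0.5], [0, 0, 0, 0, 0, 0, 0.5]]]}}

```text
clock: 32.63
eef_pos: [603.5, -105.9, 183.8]
tcp_rot: [[-0.207, -0.617, -0.759], [-0.164, 0.787, -0.595], [0.965, 0.001, -0.264]]
wrist_force: [0.2, -0.2, -1.4]
finger_gap: 62.3
grasp_force: 40.0
```

Run:
```python
from h import *
s=robot.state(); print(s["joint_positions"].round(1),s["eef_pos"].round(1),abs(s["dq"]).max())
V=[]
for n in ("scene","side"):
    p,d=robot.snapshot(n); P,C=cloud(n,p,d); np.savez(f"pics/{n}3.npz",p=p,d=d)
    u,v=((280,225) if n=="scene" else (320,190)); V.append(cv2.resize(np.clip(p[v-90:v+90,u-90:u+90,::-1]*2.,0,255).astype(np.uint8),(400,400)))
    q=near(P,(602,-109),30,62,76); print(n,q.mean(0).round(1),len(q))
cv2.imwrite("pics/s3.png",np.hstack(V))
```

```text
[   3.7   58.3   67.9  -38.5  119.1 -121.5] [ 603.5 -105.9  183.8] 0.24660068345406413
scene [ 606.7 -112.2   67.6] 148
side [ 597.9 -102.8   67.7] 52
```

View pics/s3.png

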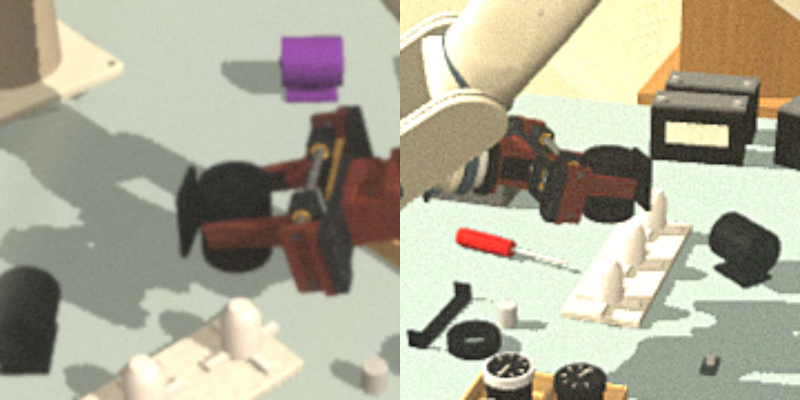

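```bash
cat > fitv.py <<'E'
from h import *
from scipy.optimize import least_squares
def fitv(c,z0,z1,names,load=None):
    L=[cloud(n,*( (lambda z:(z["p"],z["d"]))(np.load(f"pics/{n}{load}.npz")) if load else robot.snapshot(n))) for n in names]
    P=np.vstack([a for a,b in L]);C=np.vstack([b for a,b in L]).astype(float)
    blk=(C.max(1)-C.min(1)<14)&(C.max(1)<90)
    for lo,hi in ((z0,(z0+z1)/2),((z0+z1)/2,z1)):
        k=blk&(np.hypot(P[:,0]-c[0],P[:,1]-c[1])<40)&(P[:,2]>lo)&(P[:,2]<hi); Q=P[k,:2]
        q=least_squares(lambda p:np.hypot(*(Q-p).T)-31,c,loss="soft_l1"); r=abs(q.fun)<2.5; print("z",lo,hi,"c",q.x.round(1),"n",len(Q),"in",r.sum())
    k=blk&(np.hypot(P[:,0]-c[0],P[:,1]-c[1])<31); print("z range",np.percentile(P[k,2],[1,5,95,99]).round(1))
E
python3 - <<'E'
from fitv import *
fitv((602,-107.5),140,215,("scene","side"),"3")
for n in ("scene","side"): print(n); fitv((602,-107.5),140,215,(n,),"3")
E
```

```text
z 140 177.5 c [ 600.6 -108.6] n 502 in 398
z 177.5 215 c [ 600.5 -108.6] n 1153 in 479
z range [135.6 139.9 212.3 213.2]
scene
z 140 177.5 c [ 601.  -108.2] n 290 in 260
z 177.5 215 c [ 600.4 -108.1] n 850 in 354
z range [135.3 140.9 212.5 213.5]
side
z 140 177.5 c [ 599.8 -109.1] n 212 in 141
z 177.5 215 c [ 600.  -110.3] n 303 in 134
z range [136.3 138.9 211.3 212. ]
```

Request:
{"method": "move_arm", "body": {"moves": [[[0.004, 0.002, -0.03, 0, 0, 0, 0.5], [0.004, 0.002, -0.07, 0, 0, 0, 0.5], [0.004, 0.002, -0.11, 0, 0, 0, 0.5], [0.004, 0.002, -0.15, 0, 0, 0, 0.5], [0.004, 0.002, -0.19, 0, 0, 0, 0.5], [0.004, 0.002, -0.22, 0, 0, 0, 0.5], [0.004, 0.002, -0.245, 0, 0, 0, 0.5], [0.004, 0.002, -0.26, 0, 0, 0, 0.5], [0.004, 0.002, -0.27, 0, 0, 0, 0.5], [0.004, 0.002, -0.27, 0, 0, 0, 0.5]]]}}

```text
clock: 33.57
eef_pos: [605.0, -105.2, 75.1]
tcp_rot: [[-0.206, -0.617, -0.76], [-0.164, 0.787, -0.595], [0.965, 0.002, -0.263]]
wrist_force: [0.4, -0.4, -2.1]
finger_gap: 62.2
grasp_force: 40.0
```

Request:
{"method": "move_arm", "body": {"moves": [[[0, 0, -0.005, 0, 0, 0, 0.5], [0, 0, -0.01, 0, 0, 0, 0.5], [0, 0, -0.013, 0, 0, 0, 0.5], [0, 0, -0.016, 0, 0, 0, 0.5], [0, 0, -0.018, 0, 0, 0, 0.5], [0, 0, -0.02, 0, 0, 0, 0.5], [0, 0, -0.02, 0, 0, 0, 0.5], [0, 0, -0.02, 0, 0, 0, 0.5], [0, 0, -0.02, 0, 0, 0, 0.5], [0, 0, -0.02, 0, 0, 0, 0.5]]]}}

```text
clock: 34.4
eef_pos: [605.4, -105.0, 68.5]
tcp_rot: [[-0.207, -0.617, -0.759], [-0.163, 0.787, -0.595], [0.965, 0.001, -0.264]]
wrist_force: [1.6, 2.0, 4.4]
finger_gap: 61.9
grasp_force: 40.0
```

Request:
{"method": "move_arm", "body": {"moves": [[[0, 0, 0, 0, 0, 0, -0.5], [0, 0, 0, 0, 0, 0, -1], [0, 0, 0, 0, 0, 0, -1], [0, 0, 0, 0, 0, 0, -1], [0, 0, 0, 0, 0, 0, -1], [0.038, 0.03, 0.013, 0, 0, 0, -1], [0.076, 0.059, 0.026, 0, 0, 0, -1], [0.14, 0.11, 0.048, 0, 0, 0, -1], [0.19, 0.149, 0.066, 0, 0, 0, -1], [0.228, 0.178, 0.079, 0, 0, 0, -1]]]}}

```text
clock: 35.23
eef_pos: [697.7, -32.5, 100.2]
tcp_rot: [[-0.208, -0.617, -0.759], [-0.164, 0.787, -0.595], [0.964, 0.001, -0.265]]
wrist_force: [0.2, -1.1, 0.5]
finger_gap: 87.8
grasp_force: 0.0
```

```bash
python3 - <<'E'
from fitv import *
from scipy.spatial.transform import Rotation as Ro
s=robot.state();print(s["eef_pos"].round(1),s["joint_positions"].round(1))
fitv((602,-108),45,90,("scene","side"))
md,h=np.radians(-40),np.radians(15); M=np.array([np.cos(md),np.sin(md),0]);Z=np.array([0,0,1])
z=-Z*np.cos(h)+M*np.sin(h); xx=-(M*np.cos(h)+Z*np.sin(h)); T=np.c_[xx,np.cross(z,xx),z]
v=Ro.from_matrix(T@s["tcp_rot"].T).as_rotvec()/(np.pi/2); print(v.round(3),np.linalg.norm(v)*90)
E
python3 p.py 457 -251 -40 15 10 scene side
```

```text
[697.7 -32.5 100.2] [   7.9   72.9   45.8  -37.5  127.1 -123.6]
z 45 67.5 c [ 602.2 -108. ] n 458 in 356
z 67.5 90 c [ 601.8 -108.2] n 500 in 378
z range [17.1 24.9 97.3 98.4]
[-0.018 -1.061 -0.674] 113.1562496967252
tcp [698.2 -32.  100. ] dq 5.6
n 938 c [ 455.6 -252.7] mouth -40.4 axis z 45.3 rms 1.68 ends -40.6 41.1
target [ 447.4 -245.7   47.9] shift [-0.627 -0.534 -0.13 ] turn [-0.02  -1.061 -0.677]
```

Request:
{"method": "move_arm", "body": {"moves": [[[0, 0, 0.08, 0, 0, 0, -1], [0, 0, 0.18, 0, 0, 0, -1], [0, 0, 0.28, -0.001, -0.066, -0.042, -1], [-0.02, -0.02, 0.36, -0.002, -0.132, -0.084, -1], [-0.06, -0.04, 0.38, -0.003, -0.198, -0.126, -1], [-0.1, -0.07, 0.38, -0.004, -0.264, -0.168, -1], [-0.14, -0.1, 0.38, -0.006, -0.33, -0.21, -1], [-0.18, -0.14, 0.38, -0.007, -0.396, -0.252, -1], [-0.22, -0.18, 0.38, -0.008, -0.462, -0.294, -1], [-0.26, -0.22, 0.38, -0.009, -0.528, -0.336, -1]]]}}

```text
clock: 36.27
eef_pos: [590.0, -123.3, 251.0]
tcp_rot: [[-0.864, 0.02, -0.503], [0.16, 0.958, -0.237], [0.478, -0.285, -0.831]]
wrist_force: [-0.7, -1.1, 0.4]
finger_gap: 87.6
grasp_force: 0.0
```

Request:
{"method": "move_arm", "body": {"moves": [[[-0.05, -0.04, 0, -0.001, -0.066, -0.042, -1], [-0.1, -0.08, 0, -0.002, -0.132, -0.084, -1], [-0.15, -0.12, 0, -0.003, -0.198, -0.126, -1], [-0.2, -0.16, 0, -0.004, -0.264, -0.168, -1], [-0.25, -0.2, 0, -0.006, -0.33, -0.21, -1], [-0.28, -0.24, 0, -0.007, -0.396, -0.252, -1], [-0.3, -0.28, 0, -0.008, -0.462, -0.294, -1], [-0.3, -0.28, 0, -0.009, -0.528, -0.336, -1], [-0.3, -0.28, 0, -0.009, -0.528, -0.336, -1], [-0.3, -0.28, 0, -0.009, -0.528, -0.336, -1]]]}}

```text
clock: 37.1
eef_pos: [469.9, -233.9, 251.0]
tcp_rot: [[-0.745, 0.64, 0.187], [0.619, 0.768, -0.162], [-0.247, -0.005, -0.969]]
wrist_force: [-0.2, 0.2, 0.6]
finger_gap: 87.8
grasp_force: 0.0
```

```bash
python3 -c "
from station import robot
for i in range(3): robot.snapshot('side')
s=robot.state();print(s['joint_positions'].round(1))"; python3 p.py 456 -252 -40 15 10 wrist
```

```text
[-25.6  10.3 113.9  -5.6  42.  -72.2]
tcp [ 473.  -233.9  251.5] dq 0.5
n 4321 c [ 455.5 -252.6] mouth -40.3 axis z 45.8 rms 0.58 ends -38.6 37.1
target [ 447.3 -245.7   47.9] shift [-0.064 -0.029 -0.509] turn [-0.002 -0.007 -0.007]
```

Request:
{"method": "move_arm", "body": {"moves": [[[-0.064, -0.029, 0, -0.002, -0.007, -0.007, -1], [-0.064, -0.029, -0.06, -0.002, -0.007, -0.007, -1], [-0.064, -0.029, -0.14, -0.002, -0.007, -0.007, -1], [-0.064, -0.029, -0.22, -0.002, -0.007, -0.007, -1], [-0.064, -0.029, -0.3, -0.002, -0.007, -0.007, -1], [-0.064, -0.029, -0.38, -0.002, -0.007, -0.007, -1], [-0.064, -0.029, -0.44, -0.002, -0.007, -0.007, -1], [-0.064, -0.029, -0.49, -0.002, -0.007, -0.007, -1], [-0.064, -0.029, -0.509, -0.002, -0.007, -0.007, -1], [-0.064, -0.029, -0.509, -0.002, -0.007, -0.007, -1]]]}}

```text
clock: 38.13
eef_pos: [446.4, -244.8, 45.7]
tcp_rot: [[-0.737, 0.647, 0.196], [0.625, 0.763, -0.166], [-0.257, -0.0, -0.966]]
wrist_force: [0.6, -1.2, 0.9]
finger_gap: 87.8
grasp_force: 0.0
```

Request:
{"method": "move_arm", "body": {"moves": [[[0, 0, 0, 0, 0, 0, -1], [0, 0, 0, 0, 0, 0, 0.5], [0, 0, 0, 0, 0, 0, 0.5], [0, 0, 0, 0, 0, 0, 0.5], [0, 0, 0, 0, 0, 0, 0.5], [0, 0, 0, 0, 0, 0, 0.5], [0, 0, 0, 0, 0, 0, 0.5], [0, 0, 0, 0, 0, 0, 0.5], [0, 0, 0, 0, 0, 0, 0.5], [0, 0, 0, 0, 0, 0, 0.5]]], "grip_force": 40}}

```text
clock: 38.97
eef_pos: [447.3, -245.8, 48.8]
tcp_rot: [[-0.735, 0.648, 0.201], [0.626, 0.762, -0.169], [-0.263, 0.002, -0.965]]
wrist_force: [-1.0, 1.8, 8.0]
finger_gap: 61.9
grasp_force: 40.0
```

Run:
```python
from ik import *
from scipy.spatial.transform import Rotation as Ro
s=robot.state(); R0=s["tcp_rot"]; t=np.arccos(-R0[2,2]); Z=np.array([0,0,1]); hd=np.radians(190); H=np.array([np.cos(hd),np.sin(hd),0])
# pod frame in tool: m (mouth) must go to -Z
z=H*np.cos(t)-Z*np.sin(t); x=Z*np.cos(t)+H*np.sin(t); T=np.c_[x,np.cross(z,x),z]
d=Ro.from_matrix(T@R0.T); v=d.as_rotvec()/(np.pi/2); print("tilt",np.degrees(t),"v",v.round(3),np.linalg.norm(v)*90)
print("mouth now",(R0@np.array([-np.cos(t),0,np.sin(t)])).round(3),"after",(T@np.array([-np.cos(t),0,np.sin(t)])).round(3))
a=np.array([447,-246,250]);b=np.array([604,-327,184])
for f in (.25,.5,.75,1): Rf=(Ro.from_rotvec(d.as_rotvec()*f)).as_matrix()@R0; print(f,Rf[:,2].round(2),(Rf@np.array([-np.cos(t),0,np.sin(t)])).round(2),ik(a+(b-a)*f,Rf[:,2],293))
print((v/2).round(3),((b-a)/400).round(3))
```

```text
tilt 15.221135821038914 v [0.268 0.991 0.438] 100.48321326956966
mouth now [ 0.762 -0.648 -0.   ] after [-0.  0. -1.]
0.25 [-0.16 -0.06 -0.98] [ 0.79 -0.49 -0.37] (array([-24.9,  22.3,  98.8]), np.float64(66.2), 'D', np.float64(624.0))
0.5 [-0.52 -0.02 -0.85] [ 0.65 -0.31 -0.7 ] (array([-22.4,  37.5,  80.7]), np.float64(90.7), 'D', np.float64(749.0))
0.75 [-0.8  -0.06 -0.6 ] [ 0.37 -0.13 -0.92] (array([-19.9,  52.8,  63.4]), np.float64(113.2), 'D', np.float64(852.0))
1 [-0.95 -0.17 -0.26] [ 0.  0. -1.] (array([-17.5,  67.1,  48.1]), np.float64(131.6), 'D', np.float64(927.0))
[0.134 0.496 0.219] [ 0.392 -0.202 -0.165]
```

Request:
{"method": "move_arm", "body": {"moves": [[[0, 0, 0.03, 0, 0, 0, 0.5], [0, 0, 0.1, 0, 0, 0, 0.5], [0, 0, 0.2, 0, 0, 0, 0.5], [0, 0, 0.3, 0, 0, 0, 0.5], [0, 0, 0.38, 0.019, 0.069, 0.031, 0.5], [0, 0, 0.44, 0.038, 0.139, 0.061, 0.5], [0.03, -0.02, 0.44, 0.056, 0.208, 0.092, 0.5], [0.06, -0.04, 0.44, 0.075, 0.277, 0.123, 0.5], [0.1, -0.06, 0.44, 0.094, 0.347, 0.153, 0.5], [0.15, -0.08, 0.44, 0.113, 0.416, 0.184, 0.5]]]}}

```text
clock: 39.8
eef_pos: [507.1, -278.2, 225.4]
tcp_rot: [[-0.851, 0.343, -0.397], [0.385, 0.923, -0.027], [0.357, -0.176, -0.917]]
wrist_force: [-0.4, -1.9, -2.1]
finger_gap: 62.3
grasp_force: 40.0
```

Request:
{"method": "move_arm", "body": {"moves": [[[0.04, -0.02, 0, 0.019, 0.069, 0.031, 0.5], [0.08, -0.04, 0, 0.038, 0.139, 0.061, 0.5], [0.12, -0.06, 0, 0.056, 0.208, 0.092, 0.5], [0.16, -0.08, 0, 0.075, 0.277, 0.123, 0.5], [0.2, -0.1, 0, 0.094, 0.347, 0.153, 0.5], [0.242, -0.122, 0, 0.113, 0.416, 0.184, 0.5], [0.242, -0.122, 0, 0.132, 0.486, 0.215, 0.5], [0.242, -0.122, -0.02, 0.155, 0.575, 0.254, 0.5], [0.242, -0.122, -0.05, 0.155, 0.575, 0.254, 0.5], [0.242, -0.122, -0.05, 0.155, 0.575, 0.254, 0.5]]]}}

```text
clock: 40.63
eef_pos: [602.3, -325.1, 198.0]
tcp_rot: [[-0.271, -0.166, -0.948], [-0.04, 0.986, -0.161], [0.962, -0.006, -0.274]]
wrist_force: [-1.2, -0.0, -2.4]
finger_gap: 62.2
grasp_force: 40.0
```

Run:
```python
from fitv import *
from scipy.spatial.transform import Rotation as Ro
for i in range(5): robot.snapshot("side")
s=robot.state(); R0=s["tcp_rot"]; print(s["eef_pos"].round(1),R0.round(3).tolist(),s["joint_positions"].round(1),s["grasp_force"])
t=np.radians(15.22); Z=np.array([0,0,1]); hd=np.radians(190); H=np.array([np.cos(hd),np.sin(hd),0])
z=H*np.cos(t)-Z*np.sin(t); x=Z*np.cos(t)+H*np.sin(t); T=np.c_[x,np.cross(z,x),z]
print((Ro.from_matrix(T@R0.T).as_rotvec()/(np.pi/2)).round(3))
e=s["eef_pos"]; fitv((e[0]-3,e[1]),e[2]-44,e[2]+32,("scene","side"))
for n in ("scene","side"):
    P,C=look((n,)); q=near(P,(601,-327.5),30,62,76); print(n,q.mean(0).round(1),len(q))
```

```text
[ 603.8 -327.   206.2] [[-0.283, -0.163, -0.945], [-0.035, 0.987, -0.16], [0.959, -0.013, -0.284]] [ -18.5   64.4   49.5  -36.9  131.1 -124.1] 39.99974682927132
[0.005 0.016 0.007]
z 162.20607334940763 200.20607334940763 c [ 600.3 -328.6] n 236 in 173
z 200.20607334940763 238.20607334940763 c [ 599.7 -327.2] n 1322 in 474
z range [ 36.2 159.1 234.  234.9]
scene [ 610.3 -327.4   66.1] 88
side [ 596.3 -322.1   66.9] 46
```

Request:
{"method": "move_arm", "body": {"moves": [[[0.003, 0.001, -0.02, 0.005, 0.016, 0.007, 0.5], [0.003, 0.001, -0.07, 0.005, 0.016, 0.007, 0.5], [0.003, 0.001, -0.12, 0.005, 0.016, 0.007, 0.5], [0.003, 0.001, -0.17, 0.005, 0.016, 0.007, 0.5], [0.003, 0.001, -0.21, 0.005, 0.016, 0.007, 0.5], [0.003, 0.001, -0.25, 0.005, 0.016, 0.007, 0.5], [0.003, 0.001, -0.28, 0.005, 0.016, 0.007, 0.5], [0.003, 0.001, -0.31, 0.005, 0.016, 0.007, 0.5], [0.003, 0.001, -0.325, 0.005, 0.016, 0.007, 0.5], [0.003, 0.001, -0.325, 0.005, 0.016, 0.007, 0.5]]]}}

```text
clock: 41.92
eef_pos: [604.2, -325.7, 72.0]
tcp_rot: [[-0.251, -0.175, -0.952], [-0.048, 0.984, -0.169], [0.967, 0.003, -0.256]]
wrist_force: [-0.6, -0.7, -1.5]
finger_gap: 62.2
grasp_force: 40.0
```

Request:
{"method": "move_arm", "body": {"moves": [[[0, 0, -0.005, 0, 0, 0, 0.5], [0, 0, -0.01, 0, 0, 0, 0.5], [0, 0, -0.013, 0, 0, 0, 0.5], [0, 0, -0.016, 0, 0, 0, 0.5], [0, 0, -0.018, 0, 0, 0, 0.5], [0, 0, -0.019, 0, 0, 0, 0.5], [0, 0, -0.02, 0, 0, 0, 0.5], [0, 0, -0.02, 0, 0, 0, 0.5], [0, 0, -0.02, 0, 0, 0, 0.5], [0, 0, -0.02, 0, 0, 0, 0.5]]]}}

```text
clock: 42.75
eef_pos: [605.2, -326.0, 69.3]
tcp_rot: [[-0.252, -0.174, -0.952], [-0.044, 0.985, -0.168], [0.967, -0.001, -0.256]]
wrist_force: [-1.1, 0.9, 10.3]
finger_gap: 62.1
grasp_force: 40.0
```

Request:
{"method": "move_arm", "body": {"moves": [[[0, 0, 0.002, 0, 0, 0, -0.5], [0, 0, 0.002, 0, 0, 0, -1], [0, 0, 0.002, 0, 0, 0, -1], [0, 0, 0.002, 0, 0, 0, -1], [0, 0, 0.002, 0, 0, 0, -1], [0.03, 0.006, 0.03, 0, 0, 0, -1], [0.06, 0.01, 0.08, 0, 0, 0, -1], [0.06, 0.01, 0.17, 0, 0, 0, -1], [0.06, 0.01, 0.27, 0, 0, 0, -1], [0.06, 0.01, 0.36, 0, 0, 0, -1]]]}}

```text
clock: 43.58
eef_pos: [628.7, -321.7, 211.0]
tcp_rot: [[-0.252, -0.176, -0.952], [-0.047, 0.984, -0.169], [0.967, 0.002, -0.257]]
wrist_force: [1.0, -0.7, 0.9]
finger_gap: 87.7
grasp_force: 0.0
```

Run:
```python
from fitv import *
for c in ((601,-327.5),(602,-108)): fitv(c,45,92,("scene","side"))
P,C=look()
for c in ((643,297),(643,137),(563,137),(563,297)): print(gauge(P,c,5,38))
V=[]
for n in ("scene","side"):
    p,d=robot.snapshot(n); V.append(np.clip(p[140:400,130:530,::-1]*1.7,0,255).astype(np.uint8))
cv2.imwrite("pics/end.png",np.hstack(V))
```

```text
z 45 68.5 c [ 601.3 -327.3] n 383 in 305
z 68.5 92 c [ 599.5 -327.7] n 239 in 166
z range [17.6 24.2 96.2 97.8]
z 45 68.5 c [ 601.6 -108.7] n 198 in 134
z 68.5 92 c [ 601.2 -109.3] n 205 in 133
z range [19.2 25.1 96.3 98.1]
(array([646.4, 297.5,  55.3,  55.3,  61.9]), 772)
(array([642.3, 137. ,  55.5,  54.8,  62.2]), 723)
(array([563. , 136.7,  55.9,  56.1,  62.2]), 691)
(array([562.5, 297.2,  54.6,  55.7,  61.8]), 758)
```

View pics/end.png

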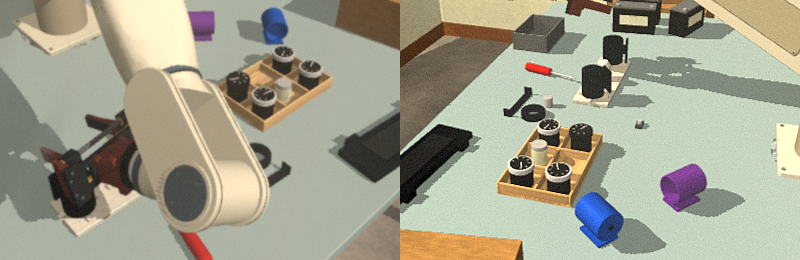

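The final picture shows both pods mouth-down on the outer pegs. The four gauges and the jar each stand in a cell, and the robot is clear of everything.

```bash
python3 -c "
from station import robot
print(robot.finish_job())"
```

```text
the job is handed in; nothing more can be done
None
```

I handed the job in with both pods seated mouth-down on the two outer pegs and all four gauges upright in their own cells. The jar stayed in its cell and I moved nothing else on the bench; the hand-in returned no verdict.

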